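# Mount the post carriage on the dovetail rail and load its sleeves

## Robot

A 6-joint arm with a two-finger parallel gripper is mounted at the origin on the work surface. World frame = base frame: x ahead of the robot, y to its left, z up, the work surface at z = 0. Lengths are in mm, angles in rad, forces in N, time in s.
With the tool pointing down it reaches from about 275 to 750 mm from the base axis. Payload 10.2 kg.
Tool frame: the origin (TCP) lies midway between the tips of the shut fingers; the grasp point (between the pads) lies 19 mm behind it; z points along the fingers, y is the line along which they close (so a half turn about z gives the same grasp; the last joint's range is limited). The gripper opens to 85 mm and grips with 20 to 120 N. Pads are 22 mm wide; open, the fingers measure 114 mm over their backs; the gripper's body (76 mm by 85 mm) begins 54 mm behind the grasp point. The pads swing forward as they close: fully open they stand 13 mm farther back than shut.
Start: joints at [1.069, 0.313, 1.498, -0, 1.331, -0.223], TCP at [144.494, 504.73, 231.294] pointing down, gripper open.
Joint ranges: [-2.94, 2.94], [-0.97, 2.17], [0.19, 2.56], [-1.23, 4.37], [0.02, 3.11], [-2.88, 2.88]. Speed limits (rad/s): [2.39, 2.39, 3.01, 3.14, 3.14, 3.14].

## Interface

Orientations are given as a unit quaternion [w, x, y, z].
In Python, from rig import sense, capture, finish_job, find_in, place_of gives the robot as it stands. The module is installed in compiled form; this text tells all that it offers.
- The arm moves only by the shell command python3 -m jog 'ROWS' [FORCE]. ROWS is JSON, a list of rows, each an object of numbers: "tx", "ty", "tz": the shift along the tool's x, y, z in mm; "ax", "ay", "az": the turn, a rotation vector about the tool's x, y, z in rad; "jaw": the closure, from -1 (fully open) to 1 (shut), so that 0 is half open. In form: [{"tx": .., "ty": .., "tz": .., "ax": .., "ay": .., "az": .., "jaw": ..}, ...]. A call has 1 to 5 rows; each row shifts and turns the commanded pose from where the row before left it, along the tool's axes as they then stand; what a row does not reach is not made up. A row lasts 1/8 s, in which the tool goes at most 62.5 mm and 10.7 degrees, less where a joint would pass 70% of its speed; a pose out of reach is approached as far as the arm can. A call with a gripper value outside its range is refused whole. The fingers move at their own pace and stop on an object; FORCE is the grip in N (left out, the last holds). Time passes only in rows, so rows that do not move let the fingers close. It gives the time, the measured TCP pose, the force, the opening and the grip force at its end, in the units of the state.
- sense(): the state, without advancing time (a new reading comes with each control period).
- capture(name): name is "scene" or "top" or "wrist"; returns a dict with "color" (480x640x3 uint8, red, green, blue), "depth" (480x640 float32, mm along the optical axis (not along the pixel's ray), 0 where there is no reading), "fx", "fy", "cx", "cy" (pixels), "camera_from_world" (4x4, takes a point from world to camera coordinates); the wrist camera has in their place "mount" (4x4, takes a point from camera to tool coordinates, whose origin is the TCP and whose axes are the flange's). Camera axes: x right, y up, looking along -z (the intrinsics and any distortion apply to the point x, -y, -z); pixel columns grow to the right and rows downward; lengths in mm; the calibration is good to about 2 mm. The wrist camera is an equidistant fisheye: a pixel r from the principal point sees the ray r / f radians off the axis. A picture is of the moment at which its call begins: read the wrist's pose just before it.
- finish_job(): hands the job in; it is judged then, once.
Trained networks look in the newest picture that a camera, given by its name, has taken for a name from the list of things; names that differ only in an ending like _2 or _b are one class to them, and where a whole thing is asked for, a point or a joint stands for the part that bears it (a point fixed in the world has none). Each returns a list of dicts, best first, with "conf" (0 to 1); they miss things now and then, are a little off and sometimes report something else, mostly with a low value. They report only what shows in the picture. A call takes as long as a camera call.
- find_in(query, camera): "centre" ([column, row] in pixels, amid what is visible of it).
- place_of(query, camera): "centre" ([column, row] in pixels: a listed point, or the origin of a listed thing).
The state is a dict: "time_s": time; "joints": joint angles; "dq": joint speeds; "tau": joint torques, N m; "eef_pos": TCP position; "ee_rot": TCP orientation; "force": force on the tool from outside, world axes, zero at the start; "wrist_torque": the same for the moment, N m; "grip_width": opening from 0.0 (shut) to 1.0 (fully open); "grip_force": force on a finger pad.
Only numpy, scipy, OpenCV 4.12 (cv2) and the standard library are available. Lean on these libraries where they do the work, as an engineer would, in place of code of your own. Each camera call takes 0.05 s, during which the arm holds its last target. There are 200 camera calls.

## Task

Slide the post carriage onto the dovetail rail from the rail's open end until it is fully home against the stop, with its clamp knob on the robot's side, and turn the clamp knob clockwise until it is tight. After that, put every steel sleeve that is on the bench over the one post it fits closely, all the way down on the deck, and leave the other things on the bench where they are.

Things in the scene. Friction and masses are not known exactly. Their poses are not given: they have to be found in the camera images.
- rail: Fixed dovetail rail on a base plate 60 mm wide, 8 mm thick, across the robot's front. Origin on the table under its middle; +x is the way the carriage is pushed on (roughly to the robot's right), z up. Dovetail: top face z = 46 mm, 44 mm wide, narrowing to 26 mm at z = 30 mm. Carriage home: the two origins and x and y axes agree, the carriage's origin at z = 32 mm in this frame.
- rail_entry (a point): Tip of the rail's open end, on its centre line at the top: 95 mm to -x of the rail's middle. The first 20 mm are tapered as a lead-in, at the tip 8 mm narrower and 3 mm lower than the rest.
- rail_stop (a point): Face of the grey stop block, 62 mm tall, 44 mm wide, at the rail's far end, 90 mm to +x of the rail's middle; the carriage's +x end meets it when home.
- carriage: Loose aluminium carriage, about 0.6 kg: deck 180 x 60 x 10 mm, below it two jaws that embrace the dovetail (2 mm play to each side, 3 mm upward). Origin under its centre, level with the jaws' undersides, on which it stands; +x is the end that goes on first, z up. Deck z = 14 to 24 mm. Clamp lug on its -y side. It starts within 0.45 rad of the rail's heading.
- block_top (a point): Middle of the top of the carriage's black grip block, which stands in the middle of the deck, 24 mm along x by 20 mm along y, up to z = 79 mm in the carriage's frame (55 mm above the deck).
- clamp (a joint): Clamp knob of the carriage, a black wing 34 x 10 x 22 mm on a vertical axis, turning clockwise seen from above; reads 0 with the wing along the carriage's x axis, 2.6 rad at its tight stop, so it needs more than one grasp. Friction 0.06 N m, stays where left; its stop is hard.
- clamp_grip (a point): Top of the clamp wing, on the knob's axis, 66 mm to the -y side of the carriage's centre; the lug's top is 26 mm below this point, the deck edge 36 mm beside the axis. Orientation turns with the knob: its x axis is along the wing.
- sleeve1: Open steel tube, the smallest: 24 mm outside, 18 mm bore, 20 mm tall, 75 g, standing upright on the table; may be absent. Origin at the centre of its underside.
- post1 (a point): Foot of the post that sleeve1 fits, at the level of the deck top, -76 mm along the carriage's x axis from its centre: post 15 mm thick, 16 mm tall, its top 5 mm coned.
- sleeve2: Open steel tube, the second smallest: 30 mm outside, 24 mm bore, 24 mm tall, 75 g, standing upright on the table; may be absent. Origin at the centre of its underside.
- post2 (a point): Foot of the post that sleeve2 fits, at the level of the deck top, 73 mm along the carriage's x axis from its centre: post 21 mm thick, 18 mm tall, its top 5 mm coned.
- sleeve3: Open steel tube, the second largest: 36 mm outside, 30 mm bore, 28 mm tall, 75 g, standing upright on the table; may be absent. Origin at the centre of its underside.
- post3 (a point): Foot of the post that sleeve3 fits, at the level of the deck top, 35 mm along the carriage's x axis from its centre: post 27 mm thick, 20 mm tall, its top 5 mm coned.
- sleeve4: Open steel tube, the largest: 42 mm outside, 36 mm bore, 32 mm tall, 75 g, standing upright on the table; may be absent. Origin at the centre of its underside.
- post4 (a point): Foot of the post that sleeve4 fits, at the level of the deck top, -38 mm along the carriage's x axis from its centre: post 33 mm thick, 22 mm tall, its top 5 mm coned.
- screwdriver: Screwdriver lying on the table; a bystander. Origin on its underside.
- blank: Solid steel blank without bore, 32 mm wide, 30 mm tall; a bystander. Origin on its underside.
- dish: White ceramic dish, 70 mm wide; a bystander. Origin on its underside.
- spray: Spray bottle, 190 mm tall; a bystander. Origin on its underside.
- caliper: Caliper lying on the table, 200 mm long, 12 mm high; a bystander. Origin on its underside.
- tray: Clear tray with tubes, 140 x 200 x 50 mm; a bystander. Origin on its underside.
- pen: Blue marker pen; a bystander. Origin on its underside.

How it is judged (in metres and radians):
On the way, in this order (a step that is already met when the one before it is completed fails the run):
1. the carriage is fully home on the rail, its clamp still loose (x of carriage in the frame of rail between -0.004 and 0.004 m and y of carriage in the frame of rail between -0.004 and 0.004 m and z of carriage in the frame of rail between 0.028 and 0.036 m and angle between the x axis of carriage and the x axis of rail, either way round below 0.06 rad and angle between carriage's own z axis and vertical below 0.05 rad and y of clamp_grip in the frame of rail below -0.05 m and value of joint clamp below 1.6 rad), for 0.2 s.
2. the clamp knob is tight with the carriage still home (x of carriage in the frame of rail between -0.004 and 0.004 m and y of carriage in the frame of rail between -0.004 and 0.004 m and z of carriage in the frame of rail between 0.028 and 0.036 m and angle between the x axis of carriage and the x axis of rail, either way round below 0.06 rad and angle between carriage's own z axis and vertical below 0.05 rad and y of clamp_grip in the frame of rail below -0.05 m and value of joint clamp above 2.4 rad), for 0.2 s.
At the end, for the whole second after the job is handed in: Carriage within 4 mm of home on the rail along and across it, level and parallel to it, clamp knob beyond 2.4 of 2.6 rad, each sleeve present upright on its own post (axis within 4 mm, underside within 4 mm of the deck) and at rest (all of step 2 and horizontal distance between sleeve1 and post1 below 0.004 m and z of sleeve1 in the frame of carriage between 0.021 and 0.028 m and angle between each of sleeve1, sleeve2, sleeve3, sleeve4's own z axis and vertical below 0.08 rad and linear speed of each of sleeve1, sleeve2, sleeve3, sleeve4 below 0.02 m/s and horizontal distance between sleeve2 and post2 below 0.004 m and z of sleeve2 in the frame of carriage between 0.021 and 0.028 m and horizontal distance between sleeve3 and post3 below 0.004 m and z of sleeve3 in the frame of carriage between 0.021 and 0.028 m and horizontal distance between sleeve4 and post4 below 0.004 m and z of sleeve4 in the frame of carriage between 0.021 and 0.028 m); the robot touches nothing.
It fails at once if a sleeve is put over its post before the clamp is tight (value of joint clamp below 2.2 rad and (distance between sleeve1 and post1 below 0.015 m or distance between sleeve2 and post2 below 0.015 m or distance between sleeve3 and post3 below 0.015 m or distance between sleeve4 and post4 below 0.015 m)).
It fails at once if one of the other things on the bench is moved by more than 4 cm (distance of any of screwdriver, blank, dish, spray, caliper, tray, pen from where it was at the start of the episode above 0.04 m).
Of sleeve1, sleeve2, sleeve3, sleeve4 only 2 to 4 are there at a start; the rules pass over those that are not, and their reading is None.
At some moment in a run one of sleeve1, sleeve2, sleeve3, sleeve4 may be knocked a few centimetres aside while the robot is not near it.
It also fails if it takes over 208 s, if anything falls off the work surface, if the arm or the gripper's body presses on something with over 40 N, if the wrist force passes 120 N, or if a joint passes its speed limit or range.

## Working session

There is one attempt and no reset: what is moved stays moved. The work goes in short steps, Python scripts to look and compute and a shell command to move; the robot and the scene stay as the last step left them, time stands still between calls to the robot, and variables do not carry over. Pictures are saved under pics/ and viewed, at most 14 in all, crops included, and the job is handed in when it is done.

```bash
mkdir -p pics; cat > h.py <<'E'
import numpy as np, cv2
from rig import sense, capture, finish_job, find_in, place_of
def save(name,f):
    c=capture(name); cv2.imwrite(f,c["color"][:,:,::-1]); return c
def ray(c,px):
    "world origin and dir for fixed cam"
    M=np.linalg.inv(c["camera_from_world"]); d=np.array([(px[0]-c["cx"])/c["fx"],-(px[1]-c["cy"])/c["fy"],-1.])
    return M[:3,3],M[:3,:3]@d
def atz(c,px,z):
    o,d=ray(c,px); return o+d*(z-o[2])/d[2]
def bydepth(c,px):
    u,v=int(round(px[0])),int(round(px[1])); z=np.median([x for x in c["depth"][v-1:v+2,u-1:u+2].ravel() if x>0] or [0]); o,d=ray(c,px); return o+d*z
def R(q):
    from scipy.spatial.transform import Rotation as S
    return S.from_quat([q[1],q[2],q[3],q[0]]).as_matrix()
E
python3 - <<'E'
from h import *
np.set_printoptions(precision=1,suppress=True)
s=sense(); print(s["eef_pos"],s["ee_rot"],s["force"],R(s["ee_rot"]))
for n in("top","scene"):
    c=save(n,f"pics/{n}0.png"); print(n,np.linalg.inv(c["camera_from_world"])[:3,3])
    for q in "rail rail_entry rail_stop carriage block_top clamp_grip sleeve1 sleeve2 sleeve3 sleeve4 post1 post2 post3 post4 blank dish spray tray caliper pen screwdriver".split():
        zz={"rail_entry":43,"rail_stop":62,"block_top":79,"clamp_grip":None}.get(q,0)
        for r in place_of(q,n)[:2]:
            if r["conf"]>.2: print(q,round(r["conf"],2),np.round(r["centre"],1),bydepth(c,r["centre"]),atz(c,r["centre"],zz or 0)[:2])
E
```

```text
[144.4 504.5 230.7] [-0.   0.1  1.  -0. ] [-0.8  0.5  0.1] [[-1.   0.3 -0. ]
 [ 0.3  1.  -0. ]
 [ 0.  -0.  -1. ]]
top [ 556.7   25.5 1115.2]
rail 0.74 [382.1 278.7] [ 515.1 -130.8   46.2] [ 513.3 -137.6]
rail_entry 0.9 [343.1 284.4] [500.7 -36.9  10.1] [502.4 -35.1]
rail_stop 0.81 [425.2 272.8] [ 528.5 -233.5   62.1] [ 528.5 -233.5]
carriage 0.7 [209.8 279.3] [519.7 288.8  47.2] [518.  300.4]
carriage 0.36 [239.6 281.1] [513.9 218.6  37.7] [512.4 225.3]
block_top 0.89 [203.1 288.8] [495.8 310.   28.4] [498.7 296.7]
clamp_grip 0.64 [212.1 311.5] [441.3 284.6  43.2] [436.7 295. ]
sleeve1 0.62 [302.6 218.4] [670.   63.8   1.6] [670.2  63.8]
sleeve1 0.52 [363.2 220.7] [662.5 -91.3   1.4] [662.6 -91.5]
sleeve2 0.62 [302.6 218.4] [670.   63.8   1.6] [670.2  63.8]
sleeve2 0.52 [363.2 220.7] [662.5 -91.3   1.4] [662.6 -91.5]
sleeve3 0.62 [302.6 218.4] [670.   63.8   1.6] [670.2  63.8]
sleeve3 0.52 [363.2 220.7] [662.5 -91.3   1.4] [662.6 -91.5]
sleeve4 0.62 [302.6 218.4] [670.   63.8   1.6] [670.2  63.8]
sleeve4 0.52 [363.2 220.7] [662.5 -91.3   1.4] [662.6 -91.5]
post1 0.96 [239.  280.9] [5
[... 2330 characters left out ...]
258.9] [528.4 263.2  36. ] [485.6 249.1]
post3 0.71 [447.1 267.4] [521.6 335.1  37.1] [477.2 323.7]
post4 0.83 [416.1 258.9] [528.4 263.2  36. ] [485.6 249.1]
post4 0.71 [447.1 267.4] [521.6 335.1  37.1] [477.2 323.7]
blank 0.4 [271.  301.3] [790.4  39.    5.8] [785.5  35.4]
dish 0.75 [267.1 300.6] [792.3  30.    5. ] [788.   26.8]
dish 0.73 [305.7 214.3] [511.6 -43.5  39.3] [463.9 -73.1]
spray 0.83 [466.5 329.8] [680.3 436.6  33.4] [646.6 430.3]
tray 0.7 [148.8 220.9] [ 725.4 -375.7   27.1] [ 699.7 -406.1]
caliper 0.57 [377.5 218.8] [389.3  99.8   3.6] [384.6  97.8]
pen 0.92 [387.6 336.7] [748.1 298.4  -0.8] [748.8 298.7]
screwdriver 0.58 [207.  281.1] [ 805.8 -126.9    0.1] [ 805.8 -127. ]
```

```bash
python3 - <<'E'
import cv2
a=cv2.imread("pics/top0.png"); cv2.imwrite("pics/t0c.png",cv2.resize(a[150:350,130:460],(800,485),interpolation=cv2.INTER_CUBIC))
b=cv2.imread("pics/scene0.png"); cv2.imwrite("pics/s0c.png",cv2.resize(b[180:360,190:490],(800,480),interpolation=cv2.INTER_CUBIC))
E
```

```text
(no output)
```

View pics/t0c.png

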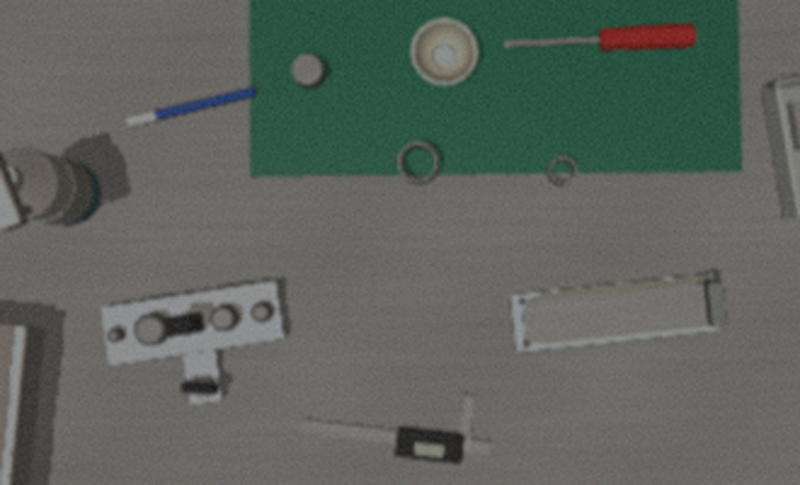

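View pics/s0c.png

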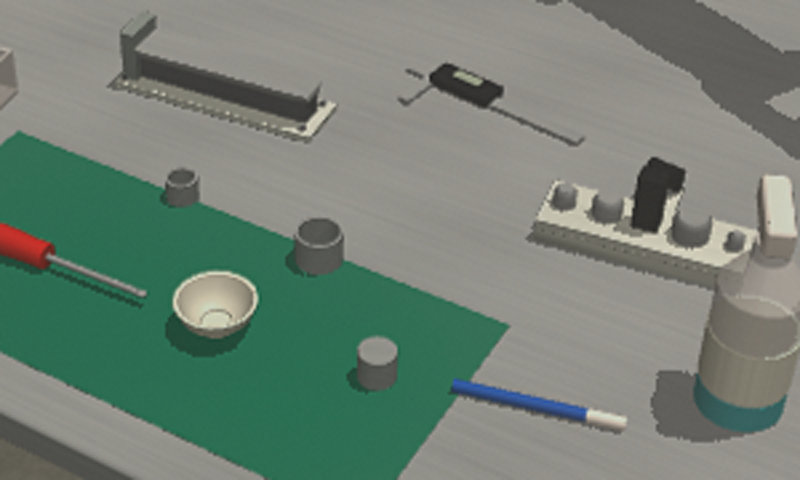

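The pictures show two sleeves: a large one at top-crop (419,162) and a small one at (562,170). The carriage is at (195,320) with its +x end towards the rail, and its lug faces the robot. The rail is at (615,312) with the stop on the right.

```bash
cat >> h.py <<'E'
def psi():
    M=R(sense()["ee_rot"]); return np.arctan2(M[1,1],M[0,1])
def go(pos,ps=None):
    "print az turn first, then tool shifts after that turn"
    s=sense(); p=np.array(s["eef_pos"]); p0=psi(); ps=p0 if ps is None else ps
    d=np.array(pos)-p; y=np.array([np.cos(ps),np.sin(ps),0]); x=np.array([-y[1]*-1*-1,y[0]*1,0])
    x=np.cross(y,[0,0,-1])
    az=-((ps-p0+np.pi/2)%np.pi-np.pi/2)
    print("t",round(s["time_s"],1),"at",np.round(p,1),"psi",round(p0,3),"-> az %.3f tx %.1f ty %.1f tz %.1f"%(az,d@x,d@y,-d[2]),"F",np.round(s["force"],1),"w",round(s["grip_width"],3))
E
python3 -m jog '[{"az":0.18},{"az":0.18},{"az":0.18},{"az":0.18},{"az":0.18}]'
python3 -c "
from h import *
print(sense()['joints'],R(sense()['ee_rot']))
go([500,290,260],0.14)"
```

```text
[ 1.06861770e+00  3.12905032e-01  1.49772479e+00  8.42906214e-06
  1.33100681e+00 -2.23429713e-01] [[-9.61399880e-01  2.75154993e-01 -2.83445743e-05]
 [ 2.75154994e-01  9.61399879e-01 -3.46060519e-05]
 [ 1.77284423e-05 -4.10694053e-05 -9.99999999e-01]]
t 2.2 at [144.5 504.7 231.3] psi 1.292 -> az 1.152 tx -262.2 ty 322.1 tz -28.7 F [-1.1 -0.4 -0.1] w 1.002schema error: expected keys tx, ty, tz, ax, ay, az, jaw
```

```bash

python3 -m jog '[{"tx":0,"ty":0,"tz":-6,"ax":0,"ay":0,"az":0.18,"jaw":-1},{"tx":0,"ty":0,"tz":-6,"ax":0,"ay":0,"az":0.18,"jaw":-1},{"tx":0,"ty":0,"tz":-6,"ax":0,"ay":0,"az":0.18,"jaw":-1},{"tx":0,"ty":0,"tz":-6,"ax":0,"ay":0,"az":0.18,"jaw":-1},{"tx":0,"ty":0,"tz":-6,"ax":0,"ay":0,"az":0.18,"jaw":-1}]'
python3 -m jog '[{"tx":0,"ty":0,"tz":0,"ax":0,"ay":0,"az":0.18,"jaw":-1},{"tx":0,"ty":0,"tz":0,"ax":0,"ay":0,"az":0.07,"jaw":-1},{"tx":-35,"ty":43,"tz":0,"ax":0,"ay":0,"az":0,"jaw":-1},{"tx":-35,"ty":43,"tz":0,"ax":0,"ay":0,"az":0,"jaw":-1},{"tx":-35,"ty":43,"tz":0,"ax":0,"ay":0,"az":0,"jaw":-1}]'
python3 -m jog '[{"tx":-35,"ty":43,"tz":0,"ax":0,"ay":0,"az":0,"jaw":-1},{"tx":-35,"ty":43,"tz":0,"ax":0,"ay":0,"az":0,"jaw":-1},{"tx":-35,"ty":43,"tz":0,"ax":0,"ay":0,"az":0,"jaw":-1},{"tx":-35,"ty":43,"tz":0,"ax":0,"ay":0,"az":0,"jaw":-1},{"tx":0,"ty":0,"tz":0,"ax":0,"ay":0,"az":0,"jaw":-1}]'
cat >> h.py <<'E'
def wcap(f=None):
    s=sense(); c=capture("wrist")
    if f: cv2.imwrite(f,c["color"][:,:,::-1])
    T=np.eye(4); T[:3,:3]=R(s["ee_rot"]); T[:3,3]=s["eef_pos"]; c["M"]=T@c["mount"]; return c
def wray(c,px):
    a=np.array([(px[0]-c["cx"])/c["fx"],-(px[1]-c["cy"])/c["fy"]]); th=np.hypot(*a)+1e-9
    d=np.r_[a/th*np.tan(th),-1.]; return c["M"][:3,3],c["M"][:3,:3]@d
def watz(c,px,z):
    o,d=wray(c,px); return o+d*(z-o[2])/d[2]
def wdep(c,px):
    u,v=int(round(px[0])),int(round(px[1])); z=np.median([x for x in c["depth"][v-1:v+2,u-1:u+2].ravel() if x>0] or [0]); o,d=wray(c,px); return o+d*z
E
python3 - <<'E'
from h import *
np.set_printoptions(precision=1,suppress=True)
go([500,290,260],0.14)
c=wcap("pics/w1.png"); print(c["mount"],c["fx"],c["cx"],c["cy"])
for q,z in [("block_top",79),("clamp_grip",None),("post1",24),("carriage",0)]:
    for r in place_of(q,"wrist")[:5]:
        if r["conf"]>.2: print(q,round(r["conf"],2),np.round(r["centre"],1),wdep(c,r["centre"]),watz(c,r["centre"],z or 45))
E
```

```text
time_s: 2.82
eef_pos: [144.5, 504.7, 261.5]
ee_rot: [-0.0, 0.558, 0.83, 0.0]
force: [-0.4, 0.1, 0.2]
grip_width: 1.001
grip_force: 0.0
time_s: 3.45
eef_pos: [288.3, 418.1, 261.4]
ee_rot: [0.0, 0.655, 0.756, 0.0]
force: [0.3, 0.7, 0.3]
grip_width: 1.005
grip_force: 0.0
time_s: 4.08
eef_pos: [479.5, 302.7, 260.5]
ee_rot: [-0.0, 0.657, 0.754, -0.0]
force: [-0.2, 0.6, 0.4]
grip_width: 0.999
grip_force: 0.0
t 4.1 at [479.5 302.7 260.5] psi 0.138 -> az -0.002 tx -15.4 ty 18.5 tz 0.5 F [-0.2  0.6  0.4] w 0.999
[[   0.     0.9    0.3   81. ]
 [   1.    -0.    -0.     0.2]
 [  -0.     0.3   -0.9 -141.3]
 [   0.     0.     0.     1. ]] 371.64829954431775 317.43598065771357 236.9556190358692
block_top 0.87 [345.8 221.4] [507.1 293.   77.9] [507.  293.3  79. ]
clamp_grip 0.94 [284.4 212.1] [448.7 283.4  39.4] [449.  284.9  45. ]
post1 0.95 [342.6 133.9] [495.1 369.   38. ] [496.2 368.5  24. ]
post1 0.91 [343.1 268.8] [517.5 229.9  39. ] [519.5 223.6  24. ]
post1 0.88 [348.6 240.8] [517.5 263.2  42.8] [520.1 256.9  24. ]
post1 0.83 [346.5 169.7] [503.6 335.4  44.8] [505.6 332.7  24. ]
carriage 0.94 [341.  200.7] [502.4 305.5  51. ] [503.  304.2  45. ]
```

View pics/w1.png

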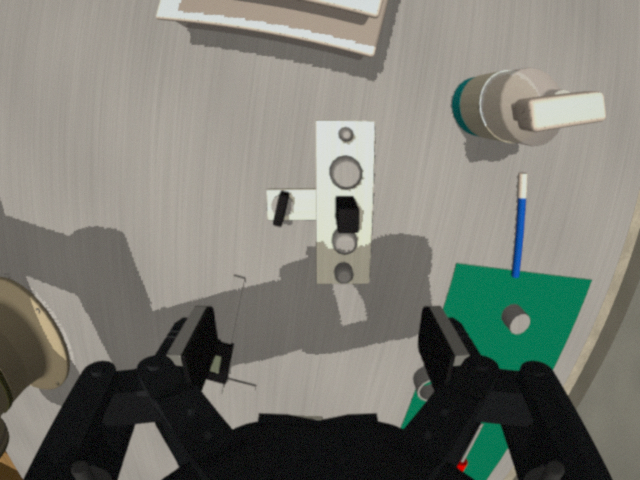

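The wrist picture shows the carriage deck as a rectangle from (316,121) to (372,284), the block top at (346,221) and the clamp wing at (282,208).

```bash
python3 - <<'E'
from h import *
np.set_printoptions(precision=1,suppress=True)
c=wcap("pics/w2.png")
g=c["color"]
for p in [(317,121),(375,121),(370,283),(317,283),(266,190),(266,219)]: print(p,watz(c,p,24 if p[0]>300 else 14), wdep(c,(p[0]+(3 if p[0]<340 else -3),p[1]+(3 if p[1]<200 else -3))))
# deck mask by depth: world z map
H,W=c["depth"].shape; u,v=np.meshgrid(np.arange(W),np.arange(H))
a=np.stack([(u-c["cx"])/c["fx"],-(v-c["cy"])/c["fy"]],-1); th=np.linalg.norm(a,axis=-1)+1e-9
d=np.concatenate([a/th[...,None]*np.tan(th)[...,None],-np.ones((H,W,1))],-1)*c["depth"][...,None]
P=d@c["M"][:3,:3].T+c["M"][:3,3]
roi=(u>250)&(u<385)&(v>110)&(v<295)
for lo,hi in [(19,29),(72,82),(8,18)]:
    m=roi&(P[...,2]>lo)&(P[...,2]<hi); q=P[m]; print(lo,m.sum(),np.median(q[:,2]))
    if m.sum()>30: print(cv2.minAreaRect(q[:,:2].astype(np.float32)),q.mean(0))
m=(u>268)&(u<296)&(v>188)&(v<230)&(P[...,2]>28); q=P[m]; print(len(q),np.percentile(q[:,2],[5,50,90,100]),q.mean(0)); k=q[q[:,2]>36]; print(len(k),k.mean(0),cv2.minAreaRect(k[:,:2].astype(np.float32)))
roi=(u>250)&(u<385)&(v>110)&(v<295)
E
```

```text
(317, 121) [465.4 380.8  24. ] [468.8 378.2  21.6]
(375, 121) [523.2 390.1  24. ] [524.4 386.6  -1.3]
(370, 283) [550.5 213.3  24. ] [546.5 216.1  22.9]
(317, 283) [490.8 205.1  24. ] [493.7 208.5  22.3]
(266, 190) [421.8 300.7  14. ] [425.1 297.2  11.2]
(266, 219) [425.2 268.5  14. ] [426.8 268.1  -0.7]
19 6577 22.63890426008942
((486.5116271972656, 289.91156005859375), (107.3608169555664, 181.0845489501953), 8.111435890197754) [506.8 300.4  22.7]
72 546 77.45504349384987
((509.1461181640625, 294.4800109863281), (19.727514266967773, 23.540691375732422), 9.328815460205078) [508.8 294.9  77.4]
8 1126 14.566652976147367
((453.4887390136719, 286.0841369628906), (52.89925003051758, 34.80293273925781), 7.758846759796143) [457.6 288.3  14.5]
339 [ 35.2  40.3  41.5 402.8] [444.3 286.2  42. ]
320 [444.2 285.6  42.6] ((450.4225769042969, 327.10394287109375), (120.26165771484375, 11.035869598388672), 81.44020080566406)
```

```bash

python3 -m jog '[{"tx":-53,"ty":-6,"tz":0,"ax":0,"ay":0,"az":0,"jaw":-1},{"tx":-53,"ty":-6,"tz":0,"ax":0,"ay":0,"az":0,"jaw":-1},{"tx":-53,"ty":-6,"tz":0,"ax":0,"ay":0,"az":0,"jaw":-1},{"tx":-53,"ty":-6,"tz":0,"ax":0,"ay":0,"az":0,"jaw":-1},{"tx":-53,"ty":-6,"tz":0,"ax":0,"ay":0,"az":0,"jaw":-1}]' | head -2
python3 -m jog '[{"tx":-53,"ty":-6,"tz":0,"ax":0,"ay":0,"az":0,"jaw":-1},{"tx":-53,"ty":-6,"tz":0,"ax":0,"ay":0,"az":0,"jaw":-1},{"tx":-53,"ty":-6,"tz":0,"ax":0,"ay":0,"az":0,"jaw":-1},{"tx":0,"ty":0,"tz":0,"ax":0,"ay":0,"az":0,"jaw":-1},{"tx":0,"ty":0,"tz":0,"ax":0,"ay":0,"az":0,"jaw":-1}]' |head -2
cat >> h.py <<'E'
def cloud(c):
    H,W=c["depth"].shape; u,v=np.meshgrid(np.arange(W),np.arange(H))
    a=np.stack([(u-c["cx"])/c["fx"],-(v-c["cy"])/c["fy"]],-1); th=np.linalg.norm(a,axis=-1)+1e-9
    d=np.concatenate([a/th[...,None]*np.tan(th)[...,None],-np.ones((H,W,1))],-1)*c["depth"][...,None]
    return d@c["M"][:3,:3].T+c["M"][:3,3],u,v
E
python3 - <<'E'
from h import *
np.set_printoptions(precision=1,suppress=True)
go([490,-125,260])
c=wcap("pics/w3.png"); P,u,v=cloud(c)
for q,z in [("rail",0),("rail_entry",43),("rail_stop",62)]:
    for r in place_of(q,"wrist")[:2]: print(q,round(r["conf"],2),np.round(r["centre"],1),wdep(c,r["centre"]),watz(c,r["centre"],z))
near=(abs(P[...,0]-516)<60)&(abs(P[...,1]+133)<120)
for lo,hi in [(38,52),(55,70)]:
    m=near&(P[...,2]>lo)&(P[...,2]<hi); q=P[m]; print(lo,m.sum(),np.median(q[:,2]))
    m=cv2.morphologyEx(m.astype(np.uint8),cv2.MORPH_OPEN,np.ones((5,5))) >0; q=P[m]
    if len(q): print(cv2.minAreaRect(q[:,:2].astype(np.float32)),q.mean(0), "px",u[m].min(),u[m].max(),v[m].min(),v[m].max())
E
```

```text
time_s: 5.0
eef_pos: [484.5, 37.3, 261.7]
time_s: 5.62
eef_pos: [489.6, -120.8, 261.4]
t 5.6 at [ 489.6 -120.8  261.4] psi 0.143 -> az -0.000 tx -4.2 ty -0.2 tz 1.4 F [ 0.5  0.7 -0.1] w 1.0
rail 0.89 [338.6 204.6] [ 511.6 -123.5   44.9] [ 515.8 -133.9    0. ]
rail_entry 0.68 [342.9 122.7] [505.9 -43.6   6.6] [503.4 -43.3  43. ]
rail_stop 0.81 [333.8 304.1] [ 523.  -228.1   56.3] [ 522.3 -225.    62. ]
38 7681 44.582459859208484
((513.0372924804688, -137.14346313476562), (44.683067321777344, 186.72897338867188), 5.154438495635986) [ 512.5 -133.2   44.5] px 312 364 124 303
55 620 60.32360819368702
((522.0133056640625, -236.0647735595703), (44.69186782836914, 16.788389205932617), 5.04655647277832) [ 521.6 -235.3   60.1] px 311 352 304 319
```

View pics/w3.png

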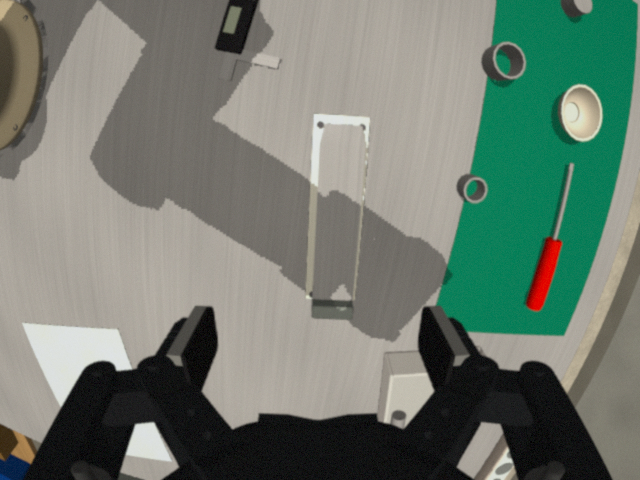

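The wrist picture shows the empty rail from (340,118) to the stop at (332,310). The large sleeve is at (504,62) and the small one at (474,188).

```bash
python3 - <<'E'
from h import *
np.set_printoptions(precision=2,suppress=True)
def ana(P,c0,h,L,lo,hi,W=40):
    "slice centreline in frame of heading h"
    x=np.array([np.sin(h),-np.cos(h)]); y=np.array([np.cos(h),np.sin(h)])
    q=P[(P[...,2]>lo)&(P[...,2]<hi)]; d=q[:,:2]-c0; a=d@x; b=d@y; k=(abs(a)<L)&(abs(b)<W); a,b=a[k],b[k]
    X=[];C=[];Wd=[]
    for t in np.arange(-L,L,6):
        s=b[(a>=t)&(a<t+6)]
        if len(s)>20: l,r=np.percentile(s,[1,99]); X.append(t+3);C.append((l+r)/2);Wd.append(r-l)
    p=np.polyfit(X,C,1); print("slope",p[0],"off",p[1],"width",np.median(Wd),"ends",np.percentile(a,[.3,99.7]),"resid",np.std(np.polyval(p,X)-C)); print(np.round(C,1),np.round(Wd,1))
for i in range(1):
    c=wcap(); P,u,v=cloud(c)
    ana(P,np.array([513.1,-138.5]),.09,80,40,50); ana(P,np.array([513.1,-138.5]),.09,110,40,50)
    for q in ("sleeve1","rail_stop"):
        for r in place_of(q,"wrist")[:3]: print(q,round(r["conf"],2),np.round(r["centre"],1),watz(c,r["centre"],62 if 'r' == q[0] else 0))
    for nm,b in [("S",(450,500,165,210)),("L",(475,535,35,90))]:
        m=(u>b[0])&(u<b[1])&(v>b[2])&(v<b[3])&(P[...,2]>14)&(P[...,2]<45); q=P[m]; z=np.percentile(q[:,2],90); k=q[q[:,2]>z-4]; print(nm,m.sum(),z,cv2.minEnclosingCircle(k[:,:2].astype(np.float32)),cv2.minAreaRect(k[:,:2].astype(np.float32)))
E
```

```text
slope 0.00324836473790589 off -0.03827366051876688 width 42.98149052802856 ends [-79.47  79.34] resid 0.2830408476507156
[-0.7 -0.4 -0.8  0.  -0.1 -0.2 -0.2  0.1 -0.1 -0.1 -0.1  0.3 -0.3  0.1
 -0.   0.5 -0.1  0.3  0.7  0.1  0.  -0.1  0.4  0.2 -0.3 -0.1 -0.2] [42.2 42.4 42.7 43.6 42.8 43.8 43.2 43.1 42.9 43.5 42.9 43.  43.  43.3
 42.3 42.7 43.  43.1 43.3 41.6 42.8 42.1 42.3 41.3 43.7 43.8 43.1]
slope 0.0037467931356637636 off -0.07987630339917128 width 42.962254602213875 ends [-93.75  91.37] resid 0.29268768011463153
[-0.6 -0.8 -0.6 -0.7 -0.4 -0.8  0.  -0.1 -0.2 -0.2  0.1 -0.1 -0.1 -0.1
  0.3 -0.3  0.1 -0.   0.5 -0.1  0.3  0.7  0.1  0.  -0.1  0.4  0.2 -0.3
 -0.1 -0.1  0.4 -0.3] [36.6 37.7 39.5 42.2 42.4 42.7 43.6 42.8 43.8 43.2 43.1 42.9 43.5 42.9
 43.  43.  43.3 42.3 42.7 43.  43.1 43.3 41.6 42.8 42.1 42.3 41.3 43.7
 43.8 43.1 43.6 43.6]
sleeve1 0.81 [467. 188.] [661.53 -90.39   0.  ]
sleeve1 0.72 [503.1  64.2] [678.9   62.95   0.  ]
sleeve1 0.39 [570.   11.4] [768.88 166.52   0.  ]
rail_stop 0.6 [333.8 301.9] [ 522.14 -222.25   62.  ]
rail_stop 0.25 [341.3 121.9] [500.57 -42.45  62.  ]
S 311 23.178280181106857 ((661.4000854492188, -87.98468780517578), 15.09784984588623) ((661.1570434570312, -88.21438598632812), (28.67205238342285, 28.973407745361328), 32.38079833984375)
L 718 31.074560046188065 ((670.4159545898438, 62.05802536010742), 21.47408103942871) ((670.2833251953125, 61.620811462402344), (41.262569427490234, 41.15472412109375), 30.992691040039062)
```

```bash

python3 -m jog '[{"tx":51,"ty":10,"tz":0,"ax":0,"ay":0,"az":0,"jaw":-0.2},{"tx":51,"ty":10,"tz":0,"ax":0,"ay":0,"az":0,"jaw":-0.2},{"tx":51,"ty":10,"tz":0,"ax":0,"ay":0,"az":0,"jaw":-0.2},{"tx":51,"ty":10,"tz":10,"ax":0,"ay":0,"az":0,"jaw":-0.2},{"tx":51,"ty":10,"tz":20,"ax":0,"ay":0,"az":0,"jaw":-0.2}]' | head -2
python3 -m jog '[{"tx":51,"ty":10,"tz":20,"ax":0,"ay":0,"az":0,"jaw":-0.2},{"tx":51,"ty":10,"tz":20,"ax":0,"ay":0,"az":0,"jaw":-0.2},{"tx":51,"ty":10,"tz":20,"ax":0,"ay":0,"az":0,"jaw":-0.2},{"tx":0,"ty":0,"tz":20,"ax":0,"ay":0,"az":0,"jaw":-0.2},{"tx":0,"ty":0,"tz":0,"ax":0,"ay":0,"az":0,"jaw":-0.2}]' |head -2
python3 - <<'E'
from h import *
np.set_printoptions(precision=2,suppress=True)
go([508.8,294.8,44],.145)
c=wcap("pics/w4.png"); P,u,v=cloud(c)
m=(P[...,2]>70)&(P[...,2]<84)&(abs(P[...,0]-508)<30)&(abs(P[...,1]-294)<30); m=cv2.morphologyEx(m.astype(np.uint8),cv2.MORPH_OPEN,np.ones((3,3)))>0
q=P[m]; print(len(q),cv2.minAreaRect(q[:,:2].astype(np.float32)),q.mean(0))
m=(P[...,2]>33)&(P[...,2]<48)&(abs(P[...,0]-444)<15)&(abs(P[...,1]-285)<22); q=P[m]; print(len(q),cv2.minAreaRect(q[:,:2].astype(np.float32)),q.mean(0))
E
```

```text
time_s: 6.6
eef_pos: [503.2, 139.7, 231.6]
time_s: 7.22
eef_pos: [510.2, 293.7, 149.9]
t 7.2 at [510.2 293.7 149.9] psi 0.143 -> az -0.002 tx 1.2 ty -1.2 tz 105.9 F [ 0.4 -0.3  1.2] w 0.602
1204 ((509.0046691894531, 293.9276428222656), (19.530651092529297, 23.935565948486328), 8.207011222839355) [508.82 295.32  77.21]
637 ((444.0206298828125, 284.7886657714844), (34.30393600463867, 10.565176010131836), 83.2398452758789) [444.85 285.98  39.81]
```

```bash

python3 -m jog '[{"tx":0,"ty":-1.2,"tz":30,"ax":0,"ay":0,"az":0,"jaw":-0.2},{"tx":0,"ty":0,"tz":30,"ax":0,"ay":0,"az":0,"jaw":-0.2},{"tx":0,"ty":0,"tz":30,"ax":0,"ay":0,"az":0,"jaw":-0.2},{"tx":0,"ty":0,"tz":15,"ax":0,"ay":0,"az":0,"jaw":-0.2},{"tx":0,"ty":0,"tz":0,"ax":0,"ay":0,"az":0,"jaw":-0.2}]' 60
python3 -m jog '[{"tx":0,"ty":0,"tz":0,"ax":0,"ay":0,"az":0,"jaw":1},{"tx":0,"ty":0,"tz":0,"ax":0,"ay":0,"az":0,"jaw":1},{"tx":0,"ty":0,"tz":0,"ax":0,"ay":0,"az":0,"jaw":1},{"tx":0,"ty":0,"tz":0,"ax":0,"ay":0,"az":0,"jaw":1},{"tx":0,"ty":0,"tz":0,"ax":0,"ay":0,"az":0,"jaw":1}]' 60
python3 -m jog '[{"tx":0,"ty":0,"tz":-10,"ax":0,"ay":0,"az":0,"jaw":1},{"tx":0,"ty":0,"tz":-30,"ax":0,"ay":0,"az":0,"jaw":1},{"tx":0,"ty":0,"tz":-30,"ax":0,"ay":0,"az":0,"jaw":1},{"tx":0,"ty":0,"tz":-30,"ax":0,"ay":0,"az":0,"jaw":1},{"tx":0,"ty":0,"tz":0,"ax":0,"ay":0,"az":0,"jaw":1}]' 60
python3 -c "
from h import *
go([513.1,-138.5,44+32],.093)"
```

```text
time_s: 7.9
eef_pos: [510.1, 293.0, 46.6]
ee_rot: [-0.0, 0.655, 0.755, -0.0]
force: [-0.2, -0.7, 0.3]
grip_width: 0.598
grip_force: 0.0
time_s: 8.52
eef_pos: [510.2, 293.5, 47.5]
ee_rot: [0.0, 0.655, 0.756, 0.001]
force: [-2.8, -0.6, 6.9]
grip_width: 0.222
grip_force: 64.0
time_s: 9.15
eef_pos: [510.6, 293.6, 148.0]
ee_rot: [0.001, 0.655, 0.756, 0.002]
force: [0.3, 0.3, -6.8]
grip_width: 0.226
grip_force: 62.2
t 9.2 at [510.6 293.6 148. ] psi 0.142 -> az 0.049 tx -430.4 ty -37.7 tz 72.0 F [ 0.3  0.3 -6.8] w 0.226
```

```bash

python3 -m jog '[{"tx":0,"ty":0,"tz":0,"ax":0,"ay":0,"az":0.049,"jaw":1},{"tx":-46,"ty":-7.3,"tz":0,"ax":0,"ay":0,"az":0,"jaw":1},{"tx":-46,"ty":-7.3,"tz":0,"ax":0,"ay":0,"az":0,"jaw":1},{"tx":-46,"ty":-7.3,"tz":0,"ax":0,"ay":0,"az":0,"jaw":1},{"tx":-46,"ty":-7.3,"tz":0,"ax":0,"ay":0,"az":0,"jaw":1}]' 80
python3 -m jog '[{"tx":-46,"ty":-7.3,"tz":0,"ax":0,"ay":0,"az":0,"jaw":1},{"tx":0,"ty":0,"tz":25,"ax":0,"ay":0,"az":0,"jaw":1},{"tx":0,"ty":0,"tz":25,"ax":0,"ay":0,"az":0,"jaw":1},{"tx":0,"ty":0,"tz":15,"ax":0,"ay":0,"az":0,"jaw":1},{"tx":0,"ty":0,"tz":0,"ax":0,"ay":0,"az":0,"jaw":1}]' 80
python3 - <<'E'
from h import *
np.set_printoptions(precision=2,suppress=True)
go([495.5,60.6,80.5],.093); print(R(sense()["ee_rot"])[:,2])
c=wcap("pics/w5.png"); P,u,v=cloud(c)
m=(P[...,2]>49)&(P[...,2]<62)&(abs(P[...,0]-495)<45)&(P[...,1]>60)&(P[...,1]<160); q=P[m]; print(len(q),q[:,2].mean())
A=np.c_[q[:,:2]-[495,60],np.ones(len(q))]; print("deck plane",np.linalg.lstsq(A,q[:,2],rcond=None)[0])
x=np.array([np.sin(.093),-np.cos(.093)]);y=np.array([np.cos(.093),np.sin(.093)])
d=q[:,:2]-[495.5,60.6]; a=d@x;b=d@y
X=[];C=[];W=[]
for t in range(-90,-5,6):
    s=b[(a>=t)&(a<t+6)]
    if len(s)>20: l,r=np.percentile(s,[1,99]);X.append(t+3);C.append((l+r)/2);W.append(r-l)
print(X,np.round(C,1),np.round(W,1))
c=save("top","pics/top5.png")
for q in ("rail_entry","block_top","clamp_grip"): print(q,[(round(r["conf"],2),np.round(r["centre"],1)) for r in place_of(q,"top")[:2]])
t=cv2.imread("pics/top5.png"); cv2.imwrite("pics/t5c.png",cv2.resize(t[215:335,250:450],(800,480),interpolation=cv2.INTER_CUBIC))
E
```

```text
time_s: 9.78
eef_pos: [496.8, 106.0, 144.6]
ee_rot: [-0.001, 0.673, 0.739, -0.001]
force: [0.1, 0.4, -7.6]
grip_width: 0.218
grip_force: 80.6
time_s: 10.4
eef_pos: [494.1, 61.1, 80.0]
ee_rot: [-0.001, 0.673, 0.739, -0.001]
force: [-0.4, -0.3, -6.8]
grip_width: 0.221
grip_force: 80.5
t 10.4 at [494.1  61.1  80. ] psi 0.093 -> az 0.000 tx -0.6 ty 1.4 tz -0.5 F [-0.4 -0.3 -6.8] w 0.221
[-0.  0. -1.]
17785 55.07603842464113
deck plane [-0.01 -0.01 55.33]
[-87, -81, -75, -69, -63, -57, -51, -45, -39, -33, -27, -21, -15, -9, -3] [-1.4 -1.5 -1.5 -1.6 -1.4 -1.3 -1.4 -1.5 -1.6 -1.7 -1.5 -1.3 -1.3 -1.4
 -1.2] [58.4 58.9 58.7 58.3 58.6 58.3 58.7 59.1 59.3 59.2 59.3 58.6 58.2 58.7
 58.8]
rail_entry [(0.73, array([344.9, 284.3]))]
block_top []
clamp_grip []
```

View pics/w5.png

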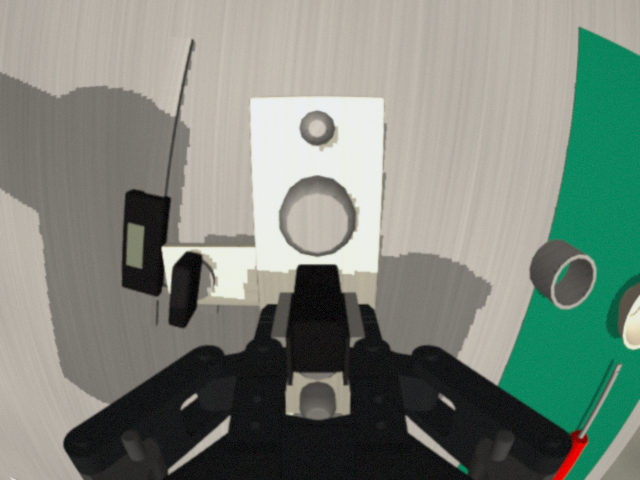

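The wrist picture shows the carriage held level: deck centred at column 317, big post at (317,215), lug and wing at (185,290). It is lined up with the gripper, so I can slide it on.

```bash

python3 -m jog '[{"tx":-8,"ty":0.4,"tz":0,"ax":0,"ay":0,"az":0,"jaw":1},{"tx":-8,"ty":0,"tz":0,"ax":0,"ay":0,"az":0,"jaw":1},{"tx":-8,"ty":0,"tz":0,"ax":0,"ay":0,"az":0,"jaw":1},{"tx":-8,"ty":0,"tz":0,"ax":0,"ay":0,"az":0,"jaw":1},{"tx":0,"ty":0,"tz":0,"ax":0,"ay":0,"az":0,"jaw":1}]' 100
python3 -m jog '[{"tx":-6,"ty":0,"tz":0,"ax":0,"ay":0,"az":0,"jaw":1},{"tx":-6,"ty":0,"tz":0,"ax":0,"ay":0,"az":0,"jaw":1},{"tx":-6,"ty":0,"tz":0,"ax":0,"ay":0,"az":0,"jaw":1},{"tx":-6,"ty":0,"tz":0,"ax":0,"ay":0,"az":0,"jaw":1},{"tx":0,"ty":0,"tz":0,"ax":0,"ay":0,"az":0,"jaw":1}]' 100
python3 -c "
from h import *
go([513.1,-138.5,80],.093)
c=save('top','pics/x.png'); s=save('scene','pics/sc6.png')
t=cv2.imread('pics/x.png'); s=cv2.imread('pics/sc6.png')
cv2.imwrite('pics/t6.png',np.hstack([cv2.resize(t[235:325,300:430],(400,277)),cv2.resize(s[150:260,220:380],(400,277))]))"
```

```text
time_s: 11.28
eef_pos: [498.3, 28.4, 81.3]
ee_rot: [-0.0, 0.674, 0.739, -0.0]
force: [-0.5, 0.7, -7.2]
grip_width: 0.216
grip_force: 99.5
time_s: 11.9
eef_pos: [500.4, 4.6, 81.2]
ee_rot: [-0.0, 0.674, 0.739, -0.0]
force: [-1.2, -1.3, -8.0]
grip_width: 0.218
grip_force: 99.5
t 11.9 at [500.4   4.6  81.2] psi 0.093 -> az -0.000 tx -143.7 ty -0.6 tz 1.2 F [-1.2 -1.3 -8. ] w 0.218
```

View pics/t6.png

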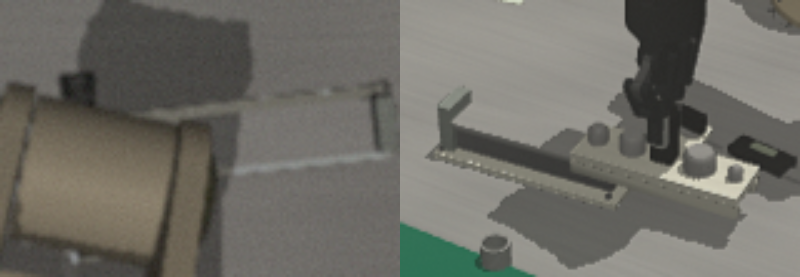

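The carriage is about 40 mm onto the rail with no side load.

```bash

python3 -m jog '[{"tx":-12,"ty":-0.3,"tz":0.4,"ax":0,"ay":0,"az":0,"jaw":1},{"tx":-14,"ty":-0.3,"tz":0,"ax":0,"ay":0,"az":0,"jaw":1},{"tx":-14,"ty":0,"tz":0,"ax":0,"ay":0,"az":0,"jaw":1},{"tx":-14,"ty":0,"tz":0,"ax":0,"ay":0,"az":0,"jaw":1},{"tx":-14,"ty":0,"tz":0,"ax":0,"ay":0,"az":0,"jaw":1}]' 100
python3 -m jog '[{"tx":-14,"ty":0,"tz":0.4,"ax":0,"ay":0,"az":0,"jaw":1},{"tx":-14,"ty":0,"tz":0,"ax":0,"ay":0,"az":0,"jaw":1},{"tx":-14,"ty":0,"tz":0,"ax":0,"ay":0,"az":0,"jaw":1},{"tx":-14,"ty":0,"tz":0,"ax":0,"ay":0,"az":0,"jaw":1},{"tx":0,"ty":0,"tz":0,"ax":0,"ay":0,"az":0,"jaw":1}]' 100
python3 -c "
from h import *
go([513.1,-138.5,80],.093)"
```

```text
time_s: 12.62
eef_pos: [506.4, -63.7, 81.0]
ee_rot: [0.0, 0.674, 0.739, 0.0]
force: [-0.9, 0.6, -7.3]
grip_width: 0.217
grip_force: 99.6
time_s: 13.25
eef_pos: [511.5, -119.3, 80.5]
ee_rot: [0.0, 0.674, 0.739, -0.0]
force: [-0.8, 0.3, -7.5]
grip_width: 0.218
grip_force: 99.6
t 13.2 at [ 511.5 -119.3   80.5] psi 0.092 -> az -0.001 tx -19.3 ty -0.2 tz 0.5 F [-0.8  0.3 -7.5] w 0.218
```

```bash

python3 -m jog '[{"tx":-4,"ty":0,"tz":0.5,"ax":0,"ay":0,"az":0,"jaw":1},{"tx":-4,"ty":0,"tz":0.5,"ax":0,"ay":0,"az":0,"jaw":1},{"tx":-4,"ty":0,"tz":0,"ax":0,"ay":0,"az":0,"jaw":1},{"tx":-3,"ty":0,"tz":0,"ax":0,"ay":0,"az":0,"jaw":1},{"tx":0,"ty":0,"tz":0,"ax":0,"ay":0,"az":0,"jaw":1}]' 100
python3 -m jog '[{"tx":-1.5,"ty":0,"tz":0,"ax":0,"ay":0,"az":0,"jaw":1},{"tx":-1.5,"ty":0,"tz":0,"ax":0,"ay":0,"az":0,"jaw":1},{"tx":-1,"ty":0,"tz":0,"ax":0,"ay":0,"az":0,"jaw":1},{"tx":-1,"ty":0,"tz":0,"ax":0,"ay":0,"az":0,"jaw":1},{"tx":0,"ty":0,"tz":0,"ax":0,"ay":0,"az":0,"jaw":1}]' 100
python3 -c "
from h import *
go([513.1,-138.5,80],.093)"
```

```text
time_s: 13.88
eef_pos: [513.0, -133.6, 79.7]
ee_rot: [0.0, 0.674, 0.739, -0.0]
force: [0.0, -1.0, -3.5]
grip_width: 0.213
grip_force: 100.3
time_s: 14.5
eef_pos: [513.3, -138.3, 79.6]
ee_rot: [0.0, 0.673, 0.739, 0.0]
force: [-0.2, 3.6, -2.0]
grip_width: 0.218
grip_force: 100.4
t 14.5 at [ 513.3 -138.3   79.6] psi 0.093 -> az -0.000 tx -0.2 ty -0.3 tz -0.4 F [-0.2  3.6 -2. ] w 0.218
```

```bash

python3 -m jog '[{"tx":-1,"ty":0,"tz":0.3,"ax":0,"ay":0,"az":0,"jaw":1},{"tx":-1,"ty":0,"tz":0,"ax":0,"ay":0,"az":0,"jaw":1},{"tx":-1,"ty":0,"tz":0,"ax":0,"ay":0,"az":0,"jaw":1},{"tx":0,"ty":0,"tz":0,"ax":0,"ay":0,"az":0,"jaw":1},{"tx":0,"ty":0,"tz":0,"ax":0,"ay":0,"az":0,"jaw":1}]' 100
python3 -c "
from h import *
go([513.1,-138.5,80],.093)"
```

```text
time_s: 15.12
eef_pos: [513.6, -139.7, 79.6]
ee_rot: [-0.001, 0.673, 0.739, 0.001]
force: [-1.1, 13.2, 5.1]
grip_width: 0.218
grip_force: 101.3
t 15.1 at [ 513.6 -139.7   79.6] psi 0.093 -> az 0.000 tx 1.2 ty -0.4 tz -0.4 F [-1.1 13.2  5.1] w 0.218
```

```bash

python3 -m jog '[{"tx":0,"ty":0,"tz":0,"ax":0,"ay":0,"az":0,"jaw":-0.2},{"tx":0,"ty":0,"tz":0,"ax":0,"ay":0,"az":0,"jaw":-0.2},{"tx":0,"ty":0,"tz":0,"ax":0,"ay":0,"az":0,"jaw":-0.2},{"tx":0,"ty":0,"tz":-20,"ax":0,"ay":0,"az":0,"jaw":-0.2},{"tx":0,"ty":0,"tz":-45,"ax":0,"ay":0,"az":0,"jaw":-0.2}]' 60
python3 -m jog '[{"tx":0,"ty":-20,"tz":-45,"ax":0,"ay":0,"az":0,"jaw":-0.2},{"tx":0,"ty":-20,"tz":0,"ax":0,"ay":0,"az":0,"jaw":-0.2},{"tx":0,"ty":-20,"tz":0,"ax":0,"ay":0,"az":0,"jaw":-0.2},{"tx":0,"ty":0,"tz":0,"ax":0,"ay":0,"az":0,"jaw":-0.2},{"tx":0,"ty":0,"tz":0,"ax":0,"ay":0,"az":0,"jaw":-0.2}]' 60
cat >> h.py <<'E'
def rect(P,c,z,rx,ry=None):
    ry=ry or rx
    m=(P[...,2]>z[0])&(P[...,2]<z[1])&(abs(P[...,0]-c[0])<rx)&(abs(P[...,1]-c[1])<ry); m=cv2.morphologyEx(m.astype(np.uint8),cv2.MORPH_OPEN,np.ones((3,3)))>0
    q=P[m]; 
    if len(q)<20: print("few",len(q)); return
    (x,y),(w,h),a=cv2.minAreaRect(q[:,:2].astype(np.float32)); a=a if w>h else a+90
    print(len(q),"c %.1f %.1f  long %.1f short %.1f  longdir %.3f"%(x,y,max(w,h),min(w,h),np.deg2rad(a)),"mean",q.mean(0).round(1))
E
python3 - <<'E'
from h import *
go([447.7,-145.6,190])
c=wcap("pics/w7.png"); P,u,v=cloud(c)
rect(P,(513.5,-139.5),(100,118),30)
rect(P,(447.7,-145.6),(66,82),26)
rect(P,(447.7,-145.6),(40,54),40)
m=(P[...,2]>50)&(P[...,2]<60)&(abs(P[...,0]-513)<45)&(abs(P[...,1]+138)<110); q=P[m]
d=q[:,:2]-[513.1,-138.5]; print("deck ends",np.percentile(d@[.0929,-.9957],[.5,99.5]),np.percentile(d@[.9957,.0929],[.5,99.5]),np.median(q[:,2]))
E
```

```text
time_s: 15.75
eef_pos: [512.7, -141.1, 143.6]
ee_rot: [-0.002, 0.674, 0.739, -0.001]
force: [0.3, -0.1, 0.1]
grip_width: 0.601
grip_force: 0.0
time_s: 16.38
eef_pos: [454.4, -147.0, 189.3]
ee_rot: [0.0, 0.674, 0.739, 0.0]
force: [-0.1, -0.8, -0.4]
grip_width: 0.601
grip_force: 0.0
t 16.4 at [ 454.4 -147.   189.3] psi 0.093 -> az -0.000 tx 2.0 ty -6.5 tz -0.7 F [-0.1 -0.8 -0.4] w 0.601
1184 c 513.5 -138.7  long 24.2 short 20.2  longdir 1.656 mean [ 512.4 -137.7  108.7]
618 c 448.1 -144.6  long 33.4 short 10.6  longdir 1.452 mean [ 448.2 -143.9   72.2]
2259 c 457.4 -144.0  long 53.0 short 34.5  longdir 0.094 mean [ 460.  -142.7   47.1]
deck ends [-88.85226918  94.26043799] [-29.51990266  30.24992273] 54.67578849665472
```

View pics/w7.png

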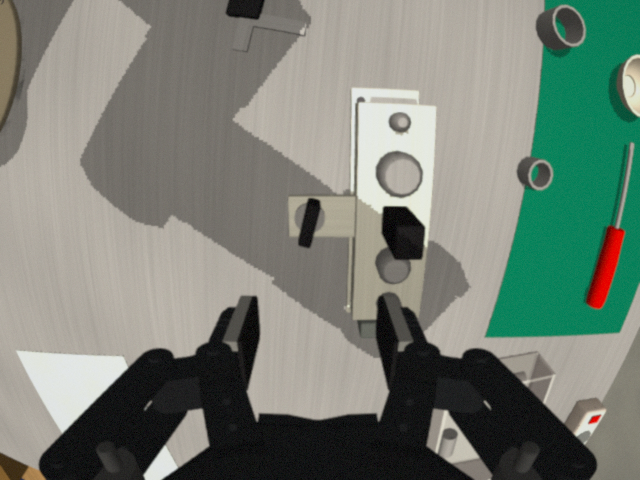

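Block at (404,232), wing at (310,222), and the carriage sits against the stop at (372,325): home. Next comes the clamp wing.

```bash

python3 -m jog '[{"tx":0,"ty":0,"tz":0,"ax":0,"ay":0,"az":0.106,"jaw":0.34},{"tx":0,"ty":0,"tz":0,"ax":0,"ay":0,"az":0.106,"jaw":0.34},{"tx":1.5,"ty":-6.5,"tz":20,"ax":0,"ay":0,"az":0,"jaw":0.34},{"tx":0,"ty":0,"tz":30,"ax":0,"ay":0,"az":0,"jaw":0.34},{"tx":0,"ty":0,"tz":0,"ax":0,"ay":0,"az":0,"jaw":0.34}]' 40
python3 - <<'E'
from h import *
go([448,-144.7,53],-.119)
c=wcap(); P,u,v=cloud(c)
rect(P,(448,-144.6),(66,82),26)
E
```

```text
time_s: 17.05
eef_pos: [447.1, -144.0, 137.8]
ee_rot: [-0.002, 0.748, 0.664, -0.001]
force: [-0.1, -0.7, 1.2]
grip_width: 0.334
grip_force: 0.0
t 17.1 at [ 447.1 -144.   137.8] psi -0.119 -> az 0.000 tx -0.6 ty 1.0 tz 84.8 F [-0.1 -0.7  1.2] w 0.334
912 c 448.2 -145.2  long 34.3 short 10.2  longdir 1.422 mean [ 448.3 -144.    72.2]
```

```bash

python3 -m jog '[{"tx":-0.8,"ty":1,"tz":30,"ax":0,"ay":0,"az":0.015,"jaw":0.34},{"tx":0,"ty":0,"tz":30,"ax":0,"ay":0,"az":0,"jaw":0.34},{"tx":0,"ty":0,"tz":15,"ax":0,"ay":0,"az":0,"jaw":0.34},{"tx":0,"ty":0,"tz":9,"ax":0,"ay":0,"az":0,"jaw":0.34},{"tx":0,"ty":0,"tz":0,"ax":0,"ay":0,"az":0,"jaw":0.34}]' 40
python3 -m jog '[{"tx":0,"ty":0,"tz":0,"ax":0,"ay":0,"az":0,"jaw":1},{"tx":0,"ty":0,"tz":0,"ax":0,"ay":0,"az":0,"jaw":1},{"tx":0,"ty":0,"tz":0,"ax":0,"ay":0,"az":0,"jaw":1},{"tx":0,"ty":0,"tz":0,"ax":0,"ay":0,"az":0,"jaw":1},{"tx":0,"ty":0,"tz":0,"ax":0,"ay":0,"az":0,"jaw":1}]' 40
```

```text
time_s: 17.73
eef_pos: [448.7, -145.6, 55.5]
ee_rot: [0.0, 0.753, 0.658, 0.0]
force: [-0.8, -1.0, 0.9]
grip_width: 0.331
grip_force: 0.0
time_s: 18.35
eef_pos: [448.6, -145.6, 56.0]
ee_rot: [0.0, 0.753, 0.658, 0.0]
force: [-2.6, 1.5, 6.3]
grip_width: 0.107
grip_force: 42.6
```

```bash

for i in 1 2; do python3 -m jog '[{"tx":0,"ty":0,"tz":0,"ax":0,"ay":0,"az":0.18,"jaw":1},{"tx":0,"ty":0,"tz":0,"ax":0,"ay":0,"az":0.18,"jaw":1},{"tx":0,"ty":0,"tz":0,"ax":0,"ay":0,"az":0.18,"jaw":1},{"tx":0,"ty":0,"tz":0,"ax":0,"ay":0,"az":0.18,"jaw":1},{"tx":0,"ty":0,"tz":0,"ax":0,"ay":0,"az":0.18,"jaw":1}]' 50; python3 -c "
from h import *
print(sense()['wrist_torque'],sense()['joints'][5],psi())"; done
```

```text
time_s: 18.98
eef_pos: [447.6, -144.9, 55.9]
ee_rot: [-0.001, 0.965, 0.263, -0.001]
force: [-9.4, 3.8, 13.3]
grip_width: 0.101
grip_force: 52.4
[0.67814353 1.44101845 0.07430606] 0.4768510386759254 -1.0392941388578976
time_s: 19.6
eef_pos: [447.4, -143.8, 55.9]
ee_rot: [-0.001, 0.983, -0.183, -0.002]
force: [-7.1, 11.9, 12.9]
grip_width: 0.104
grip_force: 52.7
[1.84262081 1.18299201 0.09363912] 1.3769160923626973 -1.9396907368234197
```

```bash

python3 -m jog '[{"tx":0,"ty":0,"tz":0,"ax":0,"ay":0,"az":0.15,"jaw":1},{"tx":0,"ty":0,"tz":0,"ax":0,"ay":0,"az":0.15,"jaw":1},{"tx":0,"ty":0,"tz":0,"ax":0,"ay":0,"az":0.1,"jaw":1},{"tx":0,"ty":0,"tz":0,"ax":0,"ay":0,"az":0.06,"jaw":1},{"tx":0,"ty":0,"tz":0,"ax":0,"ay":0,"az":0,"jaw":1}]' 50
python3 -c "
from h import *
print(sense()['wrist_torque'],sense()['joints'][5],psi())"
python3 -m jog '[{"tx":0,"ty":0,"tz":0,"ax":0,"ay":0,"az":0.05,"jaw":1},{"tx":0,"ty":0,"tz":0,"ax":0,"ay":0,"az":0.05,"jaw":1},{"tx":0,"ty":0,"tz":0,"ax":0,"ay":0,"az":0,"jaw":1}]' 50
python3 -c "
from h import *
print(sense()['wrist_torque'],sense()['joints'][5],psi())"
```

```text
time_s: 20.23
eef_pos: [447.7, -143.3, 55.8]
ee_rot: [-0.001, 0.916, -0.4, -0.002]
force: [-4.7, 13.4, 13.1]
grip_width: 0.105
grip_force: 52.6
[ 2.32852731  0.77126544 -0.11684212] 1.831830877934408 -2.3948704480807708
time_s: 20.6
eef_pos: [447.8, -143.3, 55.8]
ee_rot: [-0.001, 0.895, -0.446, -0.002]
force: [-5.0, 14.8, 12.9]
grip_width: 0.104
grip_force: 52.5
[ 2.39484254  0.66202975 -0.04959605] 1.9316994942796495 -2.4948100220916087
```

```bash

python3 -m jog '[{"tx":0,"ty":0,"tz":0,"ax":0,"ay":0,"az":0.05,"jaw":1},{"tx":0,"ty":0,"tz":0,"ax":0,"ay":0,"az":0.04,"jaw":1},{"tx":0,"ty":0,"tz":0,"ax":0,"ay":0,"az":0,"jaw":1}]' 50 >/dev/null
python3 -c "
from h import *
print(sense()['wrist_torque'],sense()['joints'][5],psi(),sense()['tau'][5])"
python3 -m jog '[{"tx":0,"ty":0,"tz":0,"ax":0,"ay":0,"az":0,"jaw":0.34},{"tx":0,"ty":0,"tz":0,"ax":0,"ay":0,"az":0,"jaw":0.34},{"tx":0,"ty":0,"tz":0,"ax":0,"ay":0,"az":0,"jaw":0.34},{"tx":0,"ty":0,"tz":-30,"ax":0,"ay":0,"az":0,"jaw":0.34},{"tx":0,"ty":0,"tz":-30,"ax":0,"ay":0,"az":0,"jaw":0.34}]' 50
python3 -m jog '[{"tx":0,"ty":0,"tz":-40,"ax":0,"ay":0,"az":0,"jaw":0.34},{"tx":0,"ty":0,"tz":0,"ax":0,"ay":0,"az":0,"jaw":0.34}]' 50
python3 - <<'E'
from h import *
c=wcap("pics/w8.png"); P,u,v=cloud(c)
rect(P,(448,-144.6),(66,82),26); rect(P,(513.5,-139.5),(100,118),30)
E
```

```text
[2.490521   0.48586106 1.17877158] 2.019558164575929 -2.5814170965588668 1.3609248027205467
time_s: 21.6
eef_pos: [448.3, -145.6, 115.8]
ee_rot: [0.0, 0.874, -0.485, -0.0]
force: [1.5, 0.1, 0.1]
grip_width: 0.324
grip_force: 0.0
time_s: 21.85
eef_pos: [449.6, -146.3, 157.6]
ee_rot: [0.0, 0.874, -0.485, 0.003]
force: [-0.2, 1.0, -0.8]
grip_width: 0.335
grip_force: 0.0
777 c 449.3 -145.9  long 33.8 short 10.4  longdir 2.197 mean [ 449.6 -146.4   72.3]
1578 c 514.5 -139.5  long 24.3 short 20.1  longdir 1.671 mean [ 514.2 -141.1  108.9]
```

View pics/w8.png

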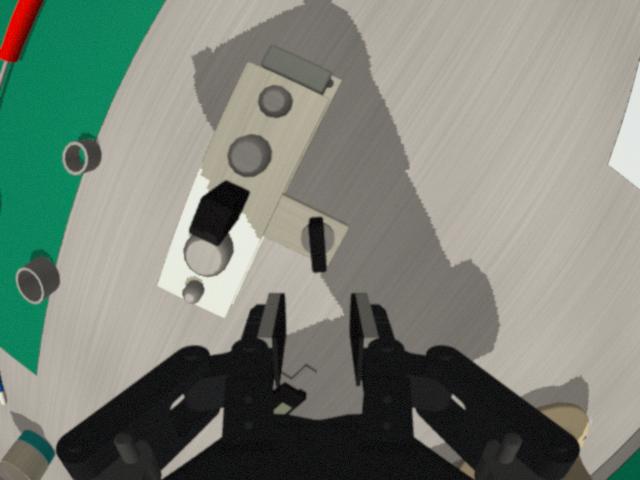

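The wing at (317,245) is now at about 2.6 rad and its torque rose at the stop, so it is tight. I'll turn back and look at the sleeves.

```bash

for i in 1 2 3; do python3 -m jog '[{"tx":0,"ty":0,"tz":-7,"ax":0,"ay":0,"az":-0.178,"jaw":-0.6},{"tx":0,"ty":0,"tz":-7,"ax":0,"ay":0,"az":-0.178,"jaw":-0.6},{"tx":0,"ty":0,"tz":-7,"ax":0,"ay":0,"az":-0.178,"jaw":-0.6},{"tx":0,"ty":0,"tz":-7,"ax":0,"ay":0,"az":-0.178,"jaw":-0.6},{"tx":0,"ty":0,"tz":-7,"ax":0,"ay":0,"az":-0.178,"jaw":-0.6}]' 50 | head -2; done
python3 -c "
from h import *
go([640,-20,260],.093)"
```

```text
time_s: 22.52
eef_pos: [448.0, -145.3, 189.0]
time_s: 23.15
eef_pos: [448.1, -145.4, 224.0]
time_s: 23.78
eef_pos: [448.2, -145.4, 258.9]
t 23.8 at [ 448.2 -145.4  258.9] psi 0.092 -> az -0.001 tx 107.0 ty 202.7 tz -1.1 F [ 0.8 -0.   0.3] w 0.8
```

```bash

python3 -m jog '[{"tx":27,"ty":50,"tz":0,"ax":0,"ay":0,"az":0,"jaw":-0.6},{"tx":27,"ty":51,"tz":0,"ax":0,"ay":0,"az":0,"jaw":-0.6},{"tx":27,"ty":51,"tz":0,"ax":0,"ay":0,"az":0,"jaw":-0.6},{"tx":26,"ty":50,"tz":0,"ax":0,"ay":0,"az":0,"jaw":-0.6},{"tx":0,"ty":0,"tz":0,"ax":0,"ay":0,"az":0,"jaw":-0.6}]' 50 | head -2
cat >> h.py <<'E'
def ring(P,c,z,r=45):
    m=(P[...,2]>z-5)&(P[...,2]<z+5)&(np.hypot(P[...,0]-c[0],P[...,1]-c[1])<r); q=P[m]
    if len(q)<10: print("few",len(q)); return
    (x,y),rad=cv2.minEnclosingCircle(q[:,:2].astype(np.float32)); b=cv2.minAreaRect(q[:,:2].astype(np.float32)); print(len(q),"circ %.1f %.1f r %.1f"%(x,y,rad),"rect",np.round(b[0],1),np.round(b[1],1),"z",np.round(np.median(q[:,2]),1))
E
python3 - <<'E'
from h import *
go([670,62,260])
c=wcap("pics/w9.png"); P,u,v=cloud(c)
ring(P,(670,62),30); ring(P,(661,-88),22)
for r in place_of("sleeve4","wrist")[:5]: print(round(r["conf"],2),np.round(r["centre"],1),watz(c,r["centre"],0).round(1))
E
```

```text
time_s: 24.4
eef_pos: [641.9, -19.4, 256.3]
t 24.4 at [641.9 -19.4 256.3] psi 0.089 -> az -0.000 tx 78.6 ty 35.2 tz -3.7 F [-0.9 -1.9  0.1] w 0.801
398 circ 670.6 61.4 r 21.1 rect [670.4  61.8] [40.6 40.6] z 30.5
267 circ 661.7 -87.9 r 15.2 rect [661.7 -87.3] [29.1 28.9] z 22.2
0.89 [329.8 251.5] [661.7 -88.1   0. ]
0.8 [355.9 117.4] [674.5  64.3   0. ]
```

View pics/w9.png

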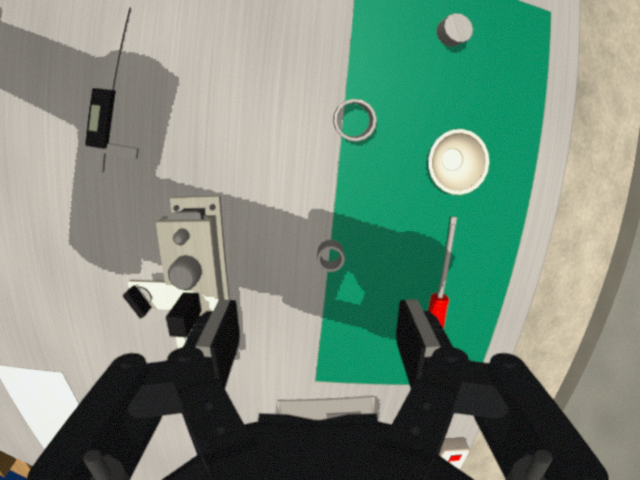

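Both sleeves are still in place: the large one at (355,120), the small one at (330,256). Now the large one.

```bash

python3 -m jog '[{"tx":39,"ty":18,"tz":20,"ax":0,"ay":0,"az":0,"jaw":-0.6},{"tx":39,"ty":18,"tz":40,"ax":0,"ay":0,"az":0,"jaw":-0.6},{"tx":0,"ty":0,"tz":50,"ax":0,"ay":0,"az":0,"jaw":-0.6},{"tx":0,"ty":0,"tz":40,"ax":0,"ay":0,"az":0,"jaw":-0.6},{"tx":0,"ty":0,"tz":0,"ax":0,"ay":0,"az":0,"jaw":-0.6}]' 30 | head -2
python3 - <<'E'
from h import *
go([670.6,61.6,3],.093)
c=wcap(); P,u,v=cloud(c)
ring(P,(670,62),30)
E
```

```text
time_s: 25.12
eef_pos: [667.6, 58.4, 107.6]
t 25.1 at [667.6  58.4 107.6] psi 0.085 -> az -0.008 tx 2.9 ty 3.3 tz 104.6 F [0.3 0.1 1. ] w 0.798
1143 circ 670.7 61.7 r 21.2 rect [670.4  61.9] [40.8 41.5] z 30.2
```

```bash

python3 -m jog '[{"tx":3,"ty":3.3,"tz":30,"ax":0,"ay":0,"az":-0.008,"jaw":-0.6},{"tx":0,"ty":0,"tz":35,"ax":0,"ay":0,"az":0,"jaw":-0.6},{"tx":0,"ty":0,"tz":27,"ax":0,"ay":0,"az":0,"jaw":-0.6},{"tx":0,"ty":0,"tz":12,"ax":0,"ay":0,"az":0,"jaw":-0.6},{"tx":0,"ty":0,"tz":0,"ax":0,"ay":0,"az":0,"jaw":-0.6}]' 30 | head -4
python3 -m jog '[{"tx":0,"ty":0,"tz":0,"ax":0,"ay":0,"az":0,"jaw":1},{"tx":0,"ty":0,"tz":0,"ax":0,"ay":0,"az":0,"jaw":1},{"tx":0,"ty":0,"tz":0,"ax":0,"ay":0,"az":0,"jaw":1},{"tx":0,"ty":0,"tz":0,"ax":0,"ay":0,"az":0,"jaw":1},{"tx":0,"ty":0,"tz":0,"ax":0,"ay":0,"az":0,"jaw":1}]' 30 
python3 -c "
from h import *
go([1,1,1])"
python3 -m jog '[{"tx":0,"ty":0,"tz":-30,"ax":0,"ay":0,"az":0,"jaw":1},{"tx":0,"ty":0,"tz":-40,"ax":0,"ay":0,"az":0,"jaw":1},{"tx":0,"ty":0,"tz":-40,"ax":0,"ay":0,"az":0,"jaw":1},{"tx":0,"ty":0,"tz":-40,"ax":0,"ay":0,"az":0,"jaw":1},{"tx":0,"ty":0,"tz":0,"ax":0,"ay":0,"az":0,"jaw":1}]' 30
python3 -c "
from h import *
p=np.array([513.9,-139.2])-38*np.array([.0929,-.9957]); print(p)
go([*p,160],.093)"
```

```text
time_s: 25.8
eef_pos: [673.3, 62.2, 7.5]
ee_rot: [0.001, 0.673, 0.739, 0.0]
force: [-0.3, 0.5, 0.5]
time_s: 26.42
eef_pos: [673.5, 62.4, 8.1]
ee_rot: [0.001, 0.673, 0.74, 0.001]
force: [-1.4, -0.8, 5.6]
grip_width: 0.482
grip_force: 30.1
t 26.4 at [673.5  62.4   8.1] psi 0.094 -> az -0.000 tx 2.0 ty -675.3 tz 7.1 F [-1.4 -0.8  5.6] w 0.482
time_s: 27.05
eef_pos: [674.1, 62.5, 160.7]
ee_rot: [0.003, 0.673, 0.74, 0.002]
force: [0.3, -0.0, -1.0]
grip_width: 0.481
grip_force: 30.8
[ 510.3698 -101.3634]
t 27.1 at [674.1  62.5 160.7] psi 0.094 -> az 0.001 tx -148.0 ty -178.3 tz 0.7 F [ 0.3 -0.  -1. ] w 0.481
```

```bash

python3 -m jog '[{"tx":-42,"ty":-37,"tz":0,"ax":0,"ay":0,"az":0,"jaw":1},{"tx":-42,"ty":-37,"tz":0,"ax":0,"ay":0,"az":0,"jaw":1},{"tx":-42,"ty":-37,"tz":0,"ax":0,"ay":0,"az":0,"jaw":1},{"tx":-42,"ty":-37,"tz":0,"ax":0,"ay":0,"az":0,"jaw":1},{"tx":-42,"ty":-36,"tz":0,"ax":0,"ay":0,"az":0,"jaw":1}]' 30 |head -2
python3 -m jog '[{"tx":0,"ty":0,"tz":0,"ax":0,"ay":0,"az":0,"jaw":1},{"tx":0,"ty":0,"tz":0,"ax":0,"ay":0,"az":0,"jaw":1}]' 30 |head -2
python3 - <<'E'
from h import *
np.set_printoptions(precision=1,suppress=True)
c=wcap("pics/w10.png"); P,u,v=cloud(c)
rect(P,(513.9,-139.2),(100,118),30)
go([510.4,-101.4,160],.093)
ring(P,(510.4,-101.4),76.5,25)
for r in place_of("post4","wrist")[:4]: print(round(r["conf"],2),np.round(r["centre"],1),watz(c,r["centre"],56))
E
```

```text
time_s: 27.68
eef_pos: [507.7, -164.8, 155.7]
time_s: 27.92
eef_pos: [509.2, -163.4, 155.9]
1661 c 515.1 -138.7  long 24.0 short 19.4  longdir 1.667 mean [ 514.7 -137.7  109.1]
t 28.0 at [ 509.5 -163.   155.9] psi 0.095 -> az 0.002 tx 61.3 ty 6.6 tz -4.1 F [ 0.7  0.9 -1.1] w 0.482
2184 circ 511.2 -101.4 r 16.4 rect [ 511.4 -101.4] [31.5 31.9] z 76.2
0.93 [325.3 296.1] [ 519.6 -208.5   56. ]
0.89 [329.8 145.1] [ 511.7 -100.7   56. ]
0.7 [335.3 252.7] [ 523.1 -174.    56. ]
0.68 [330.1  87.7] [508.2 -63.5  56. ]
```

View pics/w10.png

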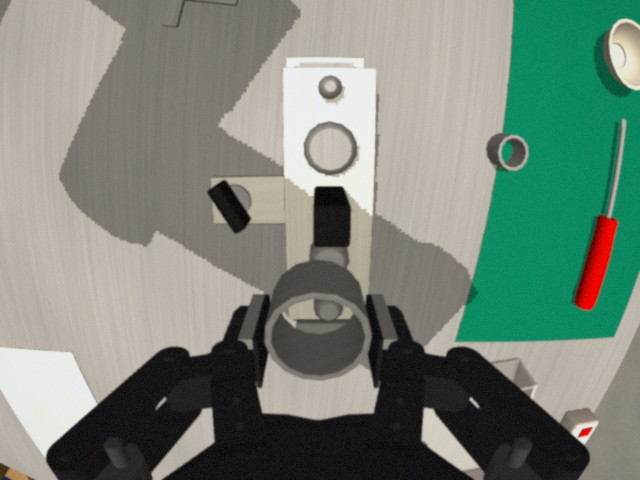

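The held sleeve sits centred between the pads at (318,330). Post4 is at (330,148), and the small sleeve is unmoved at (508,151).

```bash
python3 - <<'E'
from h import *
np.set_printoptions(precision=1,suppress=True)
c=wcap(); P,u,v=cloud(c)
s=sense(); p=np.array(s["eef_pos"]);M=R(s["ee_rot"]); Q=(P-p)@M
m=(u>262)&(u<372)&(v>255)&(v<382)&(Q[...,2]<-8)&(Q[...,2]>-40)&(np.hypot(Q[...,0],Q[...,1])<23.5)
q=Q[m]; print(len(q),np.percentile(q[:,2],[2,10,50,90]))
k=q[q[:,2]<np.percentile(q[:,2],5)+4]; print(len(k),cv2.minEnclosingCircle(k[:,:2].astype(np.float32)),cv2.minAreaRect(k[:,:2].astype(np.float32)))
import cv2
E
```

```text
5710 [-23.9 -22.7 -19.2 -10.4]
2861 ((-0.7007965445518494, 0.02324685826897621), 23.137723922729492) ((-0.4752159118652344, 0.2609710693359375), (41.78957748413086, 42.15898132324219), 89.36247253417969)
```

```bash

python3 -m jog '[{"tx":31,"ty":3.3,"tz":0,"ax":0,"ay":0,"az":0,"jaw":1},{"tx":31,"ty":3.3,"tz":0,"ax":0,"ay":0,"az":0,"jaw":1},{"tx":0,"ty":0,"tz":30,"ax":0,"ay":0,"az":0,"jaw":1},{"tx":0,"ty":0,"tz":26,"ax":0,"ay":0,"az":0,"jaw":1},{"tx":0,"ty":0,"tz":0,"ax":0,"ay":0,"az":0,"jaw":1}]' 30 |head -2
python3 -m jog '[{"tx":0,"ty":0,"tz":0,"ax":0,"ay":0,"az":0,"jaw":1},{"tx":0,"ty":0,"tz":0,"ax":0,"ay":0,"az":0,"jaw":1}]' 30 |head -2
python3 -c "
from h import *
go([511.2,-100.7,64],.093)"
```

```text
time_s: 28.7
eef_pos: [509.4, -100.3, 98.8]
time_s: 28.95
eef_pos: [510.6, -101.5, 101.3]
t 28.9 at [ 510.6 -101.5  101.3] psi 0.094 -> az 0.001 tx 0.8 ty 0.7 tz 37.3 F [-0.6 -0.  -0. ] w 0.482
```

```bash

python3 -m jog '[{"tx":0.6,"ty":0.5,"tz":10,"ax":0,"ay":0,"az":0,"jaw":1},{"tx":0,"ty":0,"tz":6,"ax":0,"ay":0,"az":0,"jaw":1},{"tx":0,"ty":0,"tz":6,"ax":0,"ay":0,"az":0,"jaw":1},{"tx":0,"ty":0,"tz":3,"ax":0,"ay":0,"az":0,"jaw":1},{"tx":0,"ty":0,"tz":0,"ax":0,"ay":0,"az":0,"jaw":1}]' 30
python3 -m jog '[{"tx":0,"ty":0,"tz":4,"ax":0,"ay":0,"az":0,"jaw":1},{"tx":0,"ty":0,"tz":3,"ax":0,"ay":0,"az":0,"jaw":1},{"tx":0,"ty":0,"tz":3,"ax":0,"ay":0,"az":0,"jaw":1},{"tx":0,"ty":0,"tz":0,"ax":0,"ay":0,"az":0,"jaw":1}]' 30
```

```text
time_s: 29.58
eef_pos: [510.4, -100.8, 75.0]
ee_rot: [-0.0, 0.673, 0.74, -0.0]
force: [-0.4, 0.0, -0.8]
grip_width: 0.485
grip_force: 30.9
time_s: 30.08
eef_pos: [510.3, -100.7, 65.0]
ee_rot: [-0.0, 0.673, 0.74, -0.0]
force: [0.5, -0.5, 0.2]
grip_width: 0.483
grip_force: 30.9
```

```bash

python3 -m jog '[{"tx":0,"ty":0,"tz":1.2,"ax":0,"ay":0,"az":0,"jaw":1},{"tx":0,"ty":0,"tz":0,"ax":0,"ay":0,"az":0,"jaw":1}]' 30 | sed -n 4p
python3 -m jog '[{"tx":0,"ty":0,"tz":0,"ax":0,"ay":0,"az":0,"jaw":-0.4},{"tx":0,"ty":0,"tz":0,"ax":0,"ay":0,"az":0,"jaw":-0.4},{"tx":0,"ty":0,"tz":0,"ax":0,"ay":0,"az":0,"jaw":-0.4},{"tx":0,"ty":0,"tz":-30,"ax":0,"ay":0,"az":0,"jaw":-0.4},{"tx":0,"ty":0,"tz":-60,"ax":0,"ay":0,"az":0,"jaw":-0.4}]' 30 | head -2
python3 -m jog '[{"tx":0,"ty":30,"tz":-50,"ax":0,"ay":0,"az":0,"jaw":-0.4},{"tx":0,"ty":50,"tz":0,"ax":0,"ay":0,"az":0,"jaw":-0.4},{"tx":0,"ty":50,"tz":0,"ax":0,"ay":0,"az":0,"jaw":-0.4},{"tx":0,"ty":0,"tz":0,"ax":0,"ay":0,"az":0,"jaw":-0.4},{"tx":0,"ty":0,"tz":0,"ax":0,"ay":0,"az":0,"jaw":-0.4}]' 30 | head -2
python3 - <<'E'
from h import *
np.set_printoptions(precision=1,suppress=True)
c=wcap("pics/w11.png"); P,u,v=cloud(c)
go([661.7,-87.8,3],.093)
ring(P,(511.4,-101.2),86.5,28); ring(P,(661.7,-87.8),22,35); rect(P,(513.9,-139.2),(100,118),30)
for r in place_of("sleeve2","wrist")[:4]: print(round(r["conf"],2),np.round(r["centre"],1),watz(c,r["centre"],0))
E
```

```text
force: [0.2, -0.3, 1.3]
time_s: 30.95
eef_pos: [509.4, -100.4, 153.5]
time_s: 31.58
eef_pos: [639.3, -88.6, 203.7]
t 31.6 at [639.1 -88.7 204.2] psi 0.094 -> az 0.001 tx -1.2 ty 22.6 tz 201.2 F [-0.3 -0.4  0.2] w 0.699
846 circ 511.8 -104.6 r 24.7 rect [ 511.6 -104.3] [41.9 47.4] z 86.1
347 circ 661.6 -87.9 r 15.0 rect [661.7 -87.6] [28.9 29. ] z 22.3
830 c 515.6 -138.4  long 24.4 short 20.2  longdir 1.660 mean [ 516.9 -137.   108.1]
0.68 [171. 219.] [ 492.8 -118.5    0. ]
0.64 [337.1 203.2] [658.3 -88.    0. ]
```

View pics/w11.png

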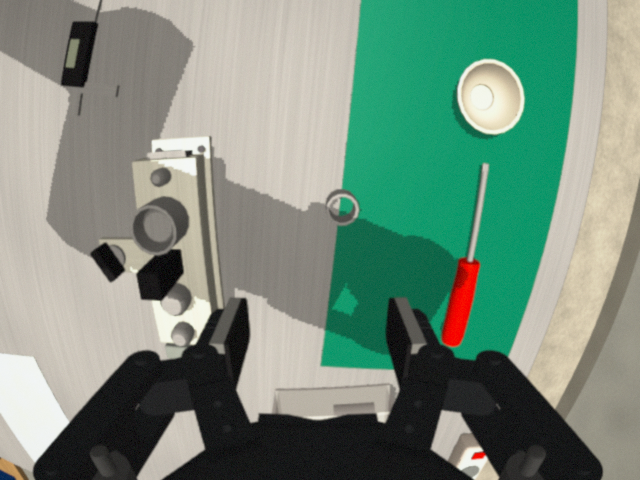

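Sleeve4 sits around post4 at (160,225), with its top at the right height. Now the small sleeve at (342,207).

```bash

python3 -m jog '[{"tx":-1,"ty":22,"tz":20,"ax":0,"ay":0,"az":0,"jaw":-0.4},{"tx":0,"ty":0,"tz":50,"ax":0,"ay":0,"az":0,"jaw":-0.4},{"tx":0,"ty":0,"tz":50,"ax":0,"ay":0,"az":0,"jaw":-0.4},{"tx":0,"ty":0,"tz":20,"ax":0,"ay":0,"az":0,"jaw":-0.4},{"tx":0,"ty":0,"tz":0,"ax":0,"ay":0,"az":0,"jaw":-0.4}]' 30 | head -2
python3 - <<'E'
from h import *
go([661.7,-87.8,1],.093)
c=wcap(); P,u,v=cloud(c)
ring(P,(661,-88),22,35)
E
```

```text
time_s: 32.3
eef_pos: [661.6, -87.7, 64.3]
t 32.3 at [661.6 -87.7  64.3] psi 0.094 -> az 0.001 tx -0.2 ty 0.1 tz 63.3 F [0.3 0.1 0.9] w 0.705
1087 circ 661.5 -88.0 r 15.2 rect [661.4 -87.7] [29.5 29.7] z 22.2
```

```bash

python3 -m jog '[{"tx":0,"ty":0,"tz":30,"ax":0,"ay":0,"az":0,"jaw":-0.2},{"tx":0,"ty":0,"tz":20,"ax":0,"ay":0,"az":0,"jaw":-0.2},{"tx":0,"ty":0,"tz":10,"ax":0,"ay":0,"az":0,"jaw":-0.2},{"tx":0,"ty":0,"tz":2,"ax":0,"ay":0,"az":0,"jaw":-0.2},{"tx":0,"ty":0,"tz":0,"ax":0,"ay":0,"az":0,"jaw":-0.2}]' 30 | head -4
python3 -m jog '[{"tx":0,"ty":0,"tz":0,"ax":0,"ay":0,"az":0,"jaw":1},{"tx":0,"ty":0,"tz":0,"ax":0,"ay":0,"az":0,"jaw":1},{"tx":0,"ty":0,"tz":0,"ax":0,"ay":0,"az":0,"jaw":1},{"tx":0,"ty":0,"tz":0,"ax":0,"ay":0,"az":0,"jaw":1},{"tx":0,"ty":0,"tz":0,"ax":0,"ay":0,"az":0,"jaw":1}]' 30
python3 -m jog '[{"tx":0,"ty":0,"tz":-30,"ax":0,"ay":0,"az":0,"jaw":1},{"tx":0,"ty":0,"tz":-40,"ax":0,"ay":0,"az":0,"jaw":1},{"tx":0,"ty":0,"tz":-40,"ax":0,"ay":0,"az":0,"jaw":1},{"tx":0,"ty":0,"tz":-40,"ax":0,"ay":0,"az":0,"jaw":1},{"tx":0,"ty":0,"tz":0,"ax":0,"ay":0,"az":0,"jaw":1}]' 30
python3 -c "
from h import *
p=np.array([514.3,-139.2])+73*np.array([.0929,-.9957]); print(p)
go([p[0],p[1]-60,160],.093)"
```

```text
time_s: 32.98
eef_pos: [662.3, -87.6, 2.8]
ee_rot: [0.001, 0.673, 0.74, 0.0]
force: [-0.6, -0.2, 0.2]
time_s: 33.6
eef_pos: [662.3, -87.6, 2.9]
ee_rot: [0.001, 0.673, 0.74, 0.0]
force: [-0.9, 0.3, 6.4]
grip_width: 0.327
grip_force: 30.0
time_s: 34.22
eef_pos: [663.0, -87.8, 155.3]
ee_rot: [0.003, 0.673, 0.74, 0.001]
force: [0.4, -0.6, -2.7]
grip_width: 0.331
grip_force: 29.9
[ 521.0817 -211.8861]
t 34.2 at [663.  -87.8 155.3] psi 0.094 -> az 0.001 tx -170.1 ty -158.4 tz -4.7 F [ 0.4 -0.6 -2.7] w 0.331
```

```bash

python3 -m jog '[{"tx":-43,"ty":-40,"tz":0,"ax":0,"ay":0,"az":0,"jaw":1},{"tx":-43,"ty":-40,"tz":0,"ax":0,"ay":0,"az":0,"jaw":1},{"tx":-42,"ty":-40,"tz":0,"ax":0,"ay":0,"az":0,"jaw":1},{"tx":-42,"ty":-38,"tz":0,"ax":0,"ay":0,"az":0,"jaw":1},{"tx":0,"ty":0,"tz":0,"ax":0,"ay":0,"az":0,"jaw":1}]' 30 |head -2
python3 -m jog '[{"tx":0,"ty":0,"tz":0,"ax":0,"ay":0,"az":0,"jaw":1},{"tx":0,"ty":0,"tz":0,"ax":0,"ay":0,"az":0,"jaw":1}]' 30 |head -2
python3 - <<'E'
from h import *
np.set_printoptions(precision=1,suppress=True)
c=wcap("pics/w12.png"); P,u,v=cloud(c)
rect(P,(513.9,-139.2),(100,118),30)
go([521.1,-211.9,160],.093)
ring(P,(521.1,-211.9),72.5,18); ring(P,(518,-174),74.5,18)
for r in place_of("post2","wrist")[:4]: print(round(r["conf"],2),np.round(r["centre"],1),watz(c,r["centre"],56))
s=sense(); p=np.array(s["eef_pos"]);M=R(s["ee_rot"]); Q=(P-p)@M
m=(Q[...,2]<-8)&(Q[...,2]>-32)&(np.hypot(Q[...,0],Q[...,1])<17.5)
q=Q[m]; k=q[q[:,2]<np.percentile(q[:,2],5)+4]; print("in hand",len(k),np.percentile(q[:,2],[2,5,50]),cv2.minAreaRect(k[:,:2].astype(np.float32)))
E
```

```text
time_s: 34.85
eef_pos: [518.1, -274.0, 150.7]
time_s: 35.1
eef_pos: [521.0, -270.4, 151.5]
1769 c 514.9 -140.4  long 22.3 short 19.7  longdir 1.666 mean [ 514.9 -141.4  109.2]
t 35.1 at [ 521.1 -270.5  151.6] psi 0.096 -> az 0.003 tx 58.3 ty 5.5 tz -8.4 F [-0.5  0.2 -1.5] w 0.33
869 circ 521.6 -211.9 r 10.4 rect [ 521.7 -212. ] [19.8 20.5] z 71.6
1500 circ 517.9 -173.8 r 13.6 rect [ 517.7 -174.4] [25.8 26. ] z 74.0
0.96 [324.9 150.3] [ 520.4 -211.    56. ]
0.7 [330.3  95.6] [ 520.3 -175.9   56. ]
in hand 298 [-29.7 -26.3 -18.2] ((0.3134756088256836, 0.334503173828125), (29.162109375, 20.988981246948242), 88.3646240234375)
```

View pics/w12.png

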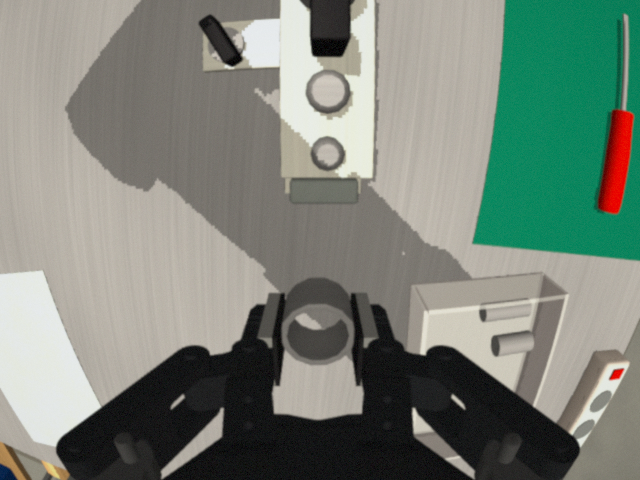

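Post2 is at (327,153) and the sleeve hangs centred at (318,325).

```bash

python3 -m jog '[{"tx":29,"ty":3,"tz":0,"ax":0,"ay":0,"az":0,"jaw":1},{"tx":29.3,"ty":3,"tz":10,"ax":0,"ay":0,"az":0,"jaw":1},{"tx":0,"ty":0,"tz":30,"ax":0,"ay":0,"az":0,"jaw":1},{"tx":0,"ty":0,"tz":20,"ax":0,"ay":0,"az":0,"jaw":1},{"tx":0,"ty":0,"tz":0,"ax":0,"ay":0,"az":0,"jaw":1}]' 30 |head -2
python3 -m jog '[{"tx":0,"ty":0,"tz":0,"ax":0,"ay":0,"az":0,"jaw":1},{"tx":0,"ty":0,"tz":0,"ax":0,"ay":0,"az":0,"jaw":1}]' 30 |head -2
python3 -c "
from h import *
go([521.6,-211.8,59],.093)"
```

```text
time_s: 35.83
eef_pos: [520.7, -212.0, 90.8]
time_s: 36.08
eef_pos: [521.4, -213.2, 93.0]
t 36.1 at [ 521.4 -213.2   93. ] psi 0.094 -> az 0.001 tx 1.3 ty 0.3 tz 34.0 F [ 0.5  0.1 -1.5] w 0.333
```

```bash

python3 -m jog '[{"tx":1.1,"ty":0.2,"tz":10,"ax":0,"ay":0,"az":0,"jaw":1},{"tx":0,"ty":0,"tz":5,"ax":0,"ay":0,"az":0,"jaw":1},{"tx":0,"ty":0,"tz":5,"ax":0,"ay":0,"az":0,"jaw":1},{"tx":0,"ty":0,"tz":2,"ax":0,"ay":0,"az":0,"jaw":1},{"tx":0,"ty":0,"tz":0,"ax":0,"ay":0,"az":0,"jaw":1}]' 30 | head -4
python3 -m jog '[{"tx":0,"ty":0,"tz":4,"ax":0,"ay":0,"az":0,"jaw":1},{"tx":0,"ty":0,"tz":4,"ax":0,"ay":0,"az":0,"jaw":1},{"tx":0,"ty":0,"tz":3,"ax":0,"ay":0,"az":0,"jaw":1},{"tx":0,"ty":0,"tz":0,"ax":0,"ay":0,"az":0,"jaw":1},{"tx":0,"ty":0,"tz":0,"ax":0,"ay":0,"az":0,"jaw":1}]' 30 | head -4
```

```text
time_s: 36.7
eef_pos: [521.1, -211.9, 69.9]
ee_rot: [-0.0, 0.673, 0.74, -0.0]
force: [-0.3, -0.8, -0.9]
time_s: 37.33
eef_pos: [521.1, -211.8, 58.9]
ee_rot: [-0.0, 0.673, 0.74, 0.0]
force: [-0.1, -0.3, -0.2]
```

```bash

python3 -m jog '[{"tx":0,"ty":0,"tz":0.8,"ax":0,"ay":0,"az":0,"jaw":1},{"tx":0,"ty":0,"tz":0,"ax":0,"ay":0,"az":0,"jaw":1}]' 30 | sed -n 4p
python3 -m jog '[{"tx":0,"ty":0,"tz":0,"ax":0,"ay":0,"az":0,"jaw":-0.2},{"tx":0,"ty":0,"tz":0,"ax":0,"ay":0,"az":0,"jaw":-0.2},{"tx":0,"ty":0,"tz":0,"ax":0,"ay":0,"az":0,"jaw":-0.2},{"tx":0,"ty":0,"tz":-30,"ax":0,"ay":0,"az":0,"jaw":-0.2},{"tx":0,"ty":0,"tz":-50,"ax":0,"ay":0,"az":0,"jaw":-0.2}]' 30 | head -2
python3 -m jog '[{"tx":0,"ty":-30,"tz":-50,"ax":0,"ay":0,"az":0,"jaw":-0.2},{"tx":0,"ty":0,"tz":-40,"ax":0,"ay":0,"az":0,"jaw":-0.2},{"tx":0,"ty":0,"tz":0,"ax":0,"ay":0,"az":0,"jaw":-0.2},{"tx":0,"ty":0,"tz":0,"ax":0,"ay":0,"az":0,"jaw":-0.2}]' 30 | head -2
python3 - <<'E'
from h import *
c=wcap("pics/w13.png"); P,u,v=cloud(c)
ring(P,(521.6,-212),78.5,20); ring(P,(521.6,-212),71.6,9); ring(P,(511.4,-101.2),86.5,24); rect(P,(513.9,-139.2),(100,118),25); rect(P,(448,-145),(66,82),26)
E
```

```text
force: [-2.4, 1.4, 5.0]
time_s: 38.2
eef_pos: [520.4, -211.4, 137.8]
time_s: 38.7
eef_pos: [490.9, -214.4, 227.2]
476 circ 521.2 -212.3 r 15.2 rect [ 521.4 -212. ] [29.1 29.3] z 78.1
341 circ 521.5 -211.9 r 8.9 rect [ 521.6 -212. ] [17.  17.4] z 72.0
684 circ 510.9 -101.7 r 21.1 rect [ 510.6 -101.3] [41.1 41.1] z 86.5
962 c 514.4 -139.1  long 23.3 short 19.7  longdir 1.685 mean [ 514.2 -139.3  109.4]
536 c 449.5 -145.4  long 34.2 short 10.4  longdir 2.202 mean [ 449.8 -145.6   72.3]
```

View pics/w13.png

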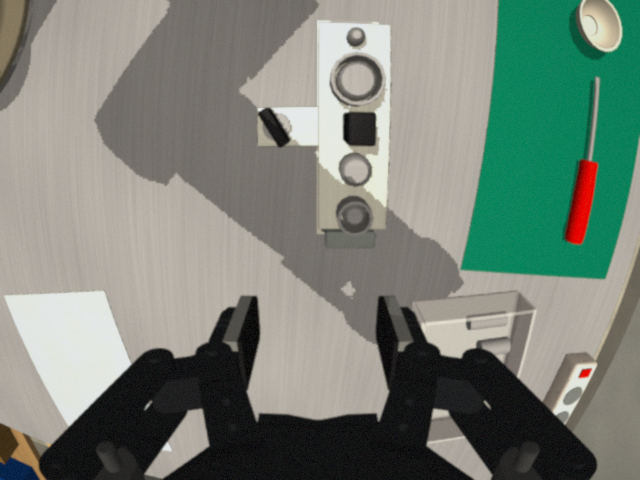

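Both sleeves are down: (357,78) and (354,214). The deck is against the stop and the wing is tight. One last check that no other sleeve is on the bench.

```bash
python3 - <<'E'
from h import *
np.set_printoptions(precision=1,suppress=True)
for n in ("top","scene"):
    c=save(n,f"pics/{n}14.png")
    for r in place_of("sleeve3",n): print(n,round(r["conf"],2),np.round(r["centre"],1),atz(c,r["centre"],0)[:2])
t=cv2.imread("pics/top0.png"); s=cv2.imread("pics/scene0.png"); cv2.imwrite("pics/both.png",np.vstack([cv2.resize(np.hstack([t,s]),(800,300))]))
E
```

```text
top 0.61 [368.5 280.8] [ 508.5 -102.6]
top 0.44 [415. 273.] [ 526.7 -222.4]
scene 0.53 [248.7 193.1] [ 458.4 -262. ]
scene 0.51 [285.8 202.9] [ 446.  -147.3]
```

View pics/both.png

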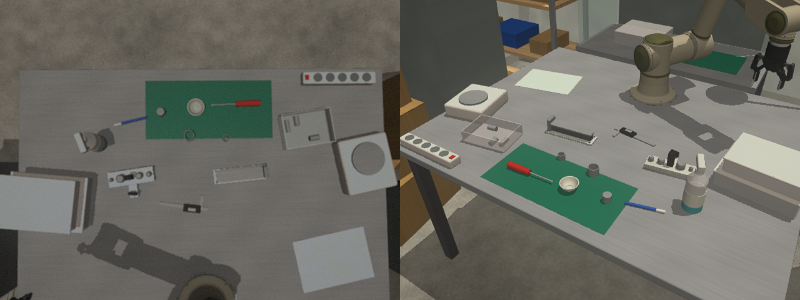

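The overview shows no other sleeve: there were only two on the bench, and both are now on their posts.

```bash
python3 -c "
from rig import finish_job
print(finish_job())"
```

```text
the job is handed in; nothing more can be done
None
```

The job is handed in, with no verdict shown: the carriage measured home against the stop, the clamp is tight at about 2.6 rad, and the only two sleeves on the bench (sleeve2 and sleeve4) are seated on their own posts.

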